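# Face a slate block with litho stones and weigh the pile down

### The arm

A 7-joint arm with a two-finger parallel gripper is mounted at the origin on the work surface. World frame = base frame: x ahead of the robot, y to its left, z up, the work surface at z = 0. Lengths are in m, angles in rad, forces in N, time in s.
With the tool pointing down it reaches from about 0.4 to 0.85 m from the base axis. Payload 10.4 kg.
Tool frame: the origin (TCP) lies on the centre line of the jaws, within the pads' length; the fingertips stand 17 mm ahead of it and the grasp point (between the pads) lies 2 mm behind it; z points along the fingers, y is the line along which they close (so a half turn about z gives the same grasp; the last joint's range is limited). The gripper opens to 85 mm and grips with 20 to 120 N. Pads are 22 mm wide; open, the fingers measure 114 mm over their backs; the gripper's body (76 mm by 85 mm) begins 54 mm behind the grasp point. The pads swing forward as they close: fully open they stand 13 mm farther back than shut.
Start: joints at [-1.27, 0.332, -0.065, 1.46, 0.022, 1.35, -0.088], TCP at [0.199, 0.593, 0.248] pointing down, gripper open.
Joint ranges: [-2.6, 2.6], [-0.5, 2.12], [-1.47, 1.34], [0.16, 2.42], [-1.27, 4.41], [0.06, 2.06], [-2.6, 2.6]. Speed limits (rad/s): [2.22, 2.22, 2.79, 2.79, 3.14, 3.14, 3.14].

### API

Orientations are given as a unit quaternion [x, y, z, w].
In Python, from workcell import get_obs, optics, job gives the robot as it stands. The module is installed in compiled form; this text tells all that it offers.
- The arm moves only by the tool send_rows, never from a script. Its argument "plan" is a list that holds one entry, the list of rows, each a list of 7 numbers: the turn, a rotation vector about the tool's x, y, z in units of 1.5 rad (1.0 is 1.5 rad), then the shift along the tool's x, y, z in units of 20 cm (1.0 is 20 cm), then the opening, from 0 (shut) to 1 (fully open). A call has 1 to 20 rows; each row shifts and turns the commanded pose from where the row before left it, along the tool's axes as they then stand; what a row does not reach is not made up. A row lasts 1/12 s, in which the tool goes at most 41.7 mm and 7.16 degrees, less where a joint would pass 70% of its speed; a pose out of reach is approached as far as the arm can. A call with a number of a shift or a turn outside -1 to 1 is refused whole. A call with a gripper value outside its range is refused whole. The fingers move at their own pace and stop on an object; "squeeze" is the grip in N (left out, the last holds). Time passes only in rows, so rows that do not move let the fingers close. It gives the time, the measured TCP pose, the force, the opening and the grip force at its end, in the units of the state.
- get_obs(): the state, without advancing time (a new reading comes with each control period).
- optics.camera(name): name is "scene" or "side" or "wrist"; returns the picture (420x560x3 uint8, red, green, blue); there is no depth.
- optics.get_calibration(name): a dict with "intrinsics" (3x3 intrinsics, pixels), "distortion" ([k1, k2, p1, p2, k3] as OpenCV has them; the pictures are not rectified), "world_from_camera" (4x4, takes a point from camera to world coordinates); the wrist camera has in their place "T_tool_cam" (4x4, takes a point from camera to tool coordinates, whose origin is the TCP and whose axes are the flange's). Camera axes: x right, y up, looking along -z (the intrinsics and any distortion apply to the point x, -y, -z); pixel columns grow to the right and rows downward; lengths in m; the calibration is good to about 2 mm. A picture is of the moment at which its call begins: read the wrist's pose just before it. get_calibration takes no time and is no camera call.
- job.hand_in(): hands the job in; it is judged then, once.
The state is a dict: "clock": time; "joint_pos": joint angles; "joint_velocities": joint speeds; "tau": joint torques, N m; "position": TCP position; "ee_rot": TCP orientation; "ft_force": force on the tool from outside, world axes, zero at the start; "torque": the same for the moment, N m; "grip_width": opening from 0.0 (shut) to 1.0 (fully open); "grasp_force": force on a finger pad.
Only numpy, scipy, OpenCV 4.12 (cv2) and the standard library are available. Lean on these libraries where they do the work, as an engineer would, in place of code of your own. Each camera call takes 0.05 s, during which the arm holds its last target. There are 200 camera calls.

### The job

Back the loose lithographic stones on the slate block: starting with the thickest and ending with the thinnest, lay each stone flat but clearly short of its place on the face below, then wring it on by sliding it across in contact until it is home against the steel end stop, square and flush with the block all round. Then weigh the pile down by stacking every closed crayon tin on top of it in one column, lying flat (either way up), centred and square with the block, and leave the other things on the bench where they are.

Things in the scene. Friction and masses are not known exactly. Their poses are not given: they have to be found in the camera images.
- backing: fixed dark slate block, 100 (x) x 60 (y) x 30 (z) mm, origin at the centre of its underside on the bench, x along its length. A steel end stop (36 mm wide, 10 mm thick, 92 mm tall from the bench, low foot behind it) rises at its +x end; the stop's face is 50.5 mm in +x from the origin, so a stone against it is flush with the block. The other three sides are open.
- stone_thick: loose flat slab of pale lithographic limestone, the thickest of the three, 100 (x) x 60 (y) x 32 (z) mm, about 500 g; origin at the centre of its underside, x along its length; may be absent
- stone_mid: loose flat slab of pale lithographic limestone, the middle of the three, 100 (x) x 60 (y) x 22 (z) mm, about 340 g; origin at the centre of its underside, x along its length; may be absent
- stone_thin: loose flat slab of pale lithographic limestone, the thinnest of the three, 100 (x) x 60 (y) x 14 (z) mm, about 220 g; origin at the centre of its underside, x along its length; may be absent
- tin1: loose closed flat crayon tin of plain metal, 84 (x) x 60 (y) x 30 (z) mm, about 220 g, its lid does not open and it may be stacked either way up; origin at the centre of its underside (as it stands at the start), x along its length; the tins are alike; may be absent
- tin2: loose closed flat crayon tin of plain metal, 84 (x) x 60 (y) x 30 (z) mm, about 220 g, its lid does not open and it may be stacked either way up; origin at the centre of its underside (as it stands at the start), x along its length; the tins are alike; may be absent
- tin3: loose closed flat crayon tin of plain metal, 84 (x) x 60 (y) x 30 (z) mm, about 220 g, its lid does not open and it may be stacked either way up; origin at the centre of its underside (as it stands at the start), x along its length; the tins are alike; may be absent
- tin4: loose closed flat crayon tin of plain metal, 84 (x) x 60 (y) x 30 (z) mm, about 220 g, its lid does not open and it may be stacked either way up; origin at the centre of its underside (as it stands at the start), x along its length; the tins are alike; may be absent
- ink_can: bystander: round steel ink can, 64 mm across, 45 mm high, standing on the bench; origin at its underside, to be left where it is
- jar: bystander: amber glass jar with black cap, 52 mm across, 58 mm high; origin at its underside, to be left where it is
- palette_knife: bystander: palette knife, 200 mm long, lying near the robot; origin at its underside, to be left where it is
- rubbing_block: bystander: cork rubbing block, 60 x 40 x 30 mm, beyond the slate block; origin at its underside, to be left where it is
There are look-alikes about, which are no part of the job. Leave any purple or yellow look-alike of the tin1 alone.

How it is judged:
On the way, in this order (a step that is already met when the one before it is completed fails the run):
1. the thick stone rests flat on the block (or on the stone already there), shifted 15 to 65 mm from its final place (horizontal distance between stone_thick and backing between 0.015 and 0.065 m and angle between stone_thick's own z axis and vertical below 0.08 rad and z of stone_thick in the frame of backing above 0.025 m and contact force between stone_thick and backing above 0.3 N), for 0.1 s.
2. that stone is slid across: it passes 14 to 6 mm from home with its face on the one below (within 3 mm of it) (horizontal distance between stone_thick and backing between 0.006 and 0.014 m and angle between stone_thick's own z axis and vertical below 0.08 rad and z of stone_thick in the frame of backing above 0.025 m and z of stone_thick in the frame of backing below 0.033 m).
3. that stone has been slid home: centred on the block within 5 mm, square within 0.07 rad, in contact with what is under it (horizontal distance between stone_thick and backing below 0.005 m and angle between the x axis of stone_thick and the x axis of backing, either way round below 0.07 rad and angle between stone_thick's own z axis and vertical below 0.05 rad and z of stone_thick in the frame of backing above 0.025 m and contact force between stone_thick and backing above 0.3 N), for 0.2 s.
4. the middle stone rests flat on the block (or on the stone already there), shifted 15 to 65 mm from its final place (horizontal distance between stone_mid and backing between 0.015 and 0.065 m and angle between stone_mid's own z axis and vertical below 0.08 rad and z of stone_mid in the frame of backing above 0.025 m and (contact force between stone_mid and backing above 0.3 N or contact force between stone_mid and stone_thick above 0.3 N)), for 0.1 s.
5. that stone is slid across: it passes 14 to 6 mm from home with its face on the one below (within 3 mm of it) (horizontal distance between stone_mid and backing between 0.006 and 0.014 m and angle between stone_mid's own z axis and vertical below 0.08 rad and z of stone_mid in the frame of backing above 0.025 m and (z of stone_mid in the frame of backing below 0.033 m or z of stone_mid in the frame of stone_thick below 0.035 m)).
6. that stone has been slid home: centred on the block within 5 mm, square within 0.07 rad, in contact with what is under it (horizontal distance between stone_mid and backing below 0.005 m and angle between the x axis of stone_mid and the x axis of backing, either way round below 0.07 rad and angle between stone_mid's own z axis and vertical below 0.05 rad and z of stone_mid in the frame of backing above 0.025 m and (contact force between stone_mid and backing above 0.3 N or contact force between stone_mid and stone_thick above 0.3 N)), for 0.2 s.
7. the thin stone rests flat on the block (or on the stone already there), shifted 15 to 65 mm from its final place (horizontal distance between stone_thin and backing between 0.015 and 0.065 m and angle between stone_thin's own z axis and vertical below 0.08 rad and z of stone_thin in the frame of backing above 0.025 m and (contact force between stone_thin and backing above 0.3 N or contact force between stone_thin and stone_thick above 0.3 N or contact force between stone_thin and stone_mid above 0.3 N)), for 0.1 s.
8. that stone is slid across: it passes 14 to 6 mm from home with its face on the one below (within 3 mm of it) (horizontal distance between stone_thin and backing between 0.006 and 0.014 m and angle between stone_thin's own z axis and vertical below 0.08 rad and z of stone_thin in the frame of backing above 0.025 m and (z of stone_thin in the frame of backing below 0.033 m or z of stone_thin in the frame of stone_thick below 0.035 m or z of stone_thin in the frame of stone_mid below 0.025 m)).
9. that stone has been slid home: centred on the block within 5 mm, square within 0.07 rad, in contact with what is under it (horizontal distance between stone_thin and backing below 0.005 m and angle between the x axis of stone_thin and the x axis of backing, either way round below 0.07 rad and angle between stone_thin's own z axis and vertical below 0.05 rad and z of stone_thin in the frame of backing above 0.025 m and (contact force between stone_thin and backing above 0.3 N or contact force between stone_thin and stone_thick above 0.3 N or contact force between stone_thin and stone_mid above 0.3 N)), for 0.2 s.
At the end, for the whole second after the job is handed in: every stone lies on the slate block, thickest lowest, thinnest highest, centred on it within 5 mm and square within 0.07 rad; every tin is in one column on the stones, either way up, centred within 8 mm and square within 0.1 rad; all level (0.05 rad) and at rest (horizontal distance between each of stone_thick, stone_mid, stone_thin and backing below 0.005 m and angle between the x axis of each of stone_thick, stone_mid, stone_thin and the x axis of backing, either way round below 0.07 rad and angle between each of stone_thick, stone_mid, stone_thin's own z axis and vertical below 0.05 rad and z of each of stone_thick, stone_mid, stone_thin in the frame of backing above 0.025 m and linear speed of each of stone_thick, stone_mid, stone_thin, tin1, tin2, tin3, tin4 below 0.02 m/s and z of each of stone_mid, stone_thin, tin1, tin2, tin3, tin4 in the frame of stone_thick above 0.005 m and z of each of stone_thin, tin1, tin2, tin3, tin4 in the frame of stone_mid above 0.005 m and horizontal distance between each of tin1, tin2, tin3, tin4 and backing below 0.008 m and angle between the x axis of each of tin1, tin2, tin3, tin4 and the x axis of backing, either way round below 0.1 rad and (angle between tin1's own z axis and vertical below 0.05 rad or angle between tin1's own z axis and vertical above 3.09 rad) and z of each of tin1, tin2, tin3, tin4 in the frame of stone_thin above 0.005 m and (angle between tin2's own z axis and vertical below 0.05 rad or angle between tin2's own z axis and vertical above 3.09 rad) and (angle between tin3's own z axis and vertical below 0.05 rad or angle between tin3's own z axis and vertical above 3.09 rad) and (angle between tin4's own z axis and vertical below 0.05 rad or angle between tin4's own z axis and vertical above 3.09 rad)); the robot touches nothing.
It fails at once if the ink can is pushed more than 6 cm from its place (distance of ink_can from where it was at the start of the episode above 0.06 m).
It fails at once if the jar is pushed more than 6 cm from its place (distance of jar from where it was at the start of the episode above 0.06 m).
It fails at once if the palette knife is pushed more than 6 cm from its place (distance of palette_knife from where it was at the start of the episode above 0.06 m).
It fails at once if the rubbing block is pushed more than 6 cm from its place (distance of rubbing_block from where it was at the start of the episode above 0.06 m).
Of stone_thick, stone_mid, stone_thin only 2 to 3 are there at a start; the rules pass over those that are not, and their reading is None.
Of tin1, tin2, tin3, tin4 only 3 to 4 are there at a start; the rules pass over those that are not, and their reading is None.
At some moment in a run one of tin1, tin2 may be knocked a few centimetres aside while the robot is not near it.
Once in a run the grip may slacken for a moment while it holds something.
It also fails if it takes over 210 s, if anything falls off the work surface, if the arm or the gripper's body presses on something with over 40 N, if the wrist force passes 120 N, or if a joint passes its speed limit or range.

## Working session

There is one attempt and no reset: what is moved stays moved. The work goes in short steps, Python scripts to look and compute and a tool call to move; the robot and the scene stay as the last step left them, time stands still between calls to the robot, and variables do not carry over. Pictures are saved under pics/ and viewed, at most 14 in all, crops included, and the job is handed in when it is done.

Besides the shell and the picture viewer there is one more tool, called after ">>>" as name(argument=value, ...), one argument or row to a line, values as JSON. send_rows: Moves the arm, as the interface text tells. Its arguments: {"type":"object","properties":{"plan":{"type":"array"},"squeeze":{"type":"number"}},"required":["plan"]}

```bash
mkdir -p pics
cat > h.py <<'E'
import numpy as np, cv2
from workcell import get_obs, optics, job
from scipy.spatial.transform import Rotation as R
def snap(name,fn):
    o=get_obs(); im=optics.camera(name); cv2.imwrite('pics/'+fn+'.png',im[:,:,::-1]); return o,im
def cam(name,o=None):
    c=optics.get_calibration(name); K=np.array(c['intrinsics']); d=np.array(c['distortion'])
    if name=='wrist':
        T=np.eye(4); T[:3,:3]=R.from_quat(o['ee_rot']).as_matrix(); T[:3,3]=o['position']; T=T@np.array(c['T_tool_cam'])
    else: T=np.array(c['world_from_camera'])
    return K,d,T
def rays(c,px):
    K,d,T=c; u=cv2.undistortPoints(np.array(px,float).reshape(-1,1,2),K,d).reshape(-1,2)
    v=np.c_[u[:,0],-u[:,1],-np.ones(len(u))]@T[:3,:3].T
    return T[:3,3],v
def onplane(c,px,z):
    o,v=rays(c,px); return o+v*((z-o[2])/v[:,2])[:,None]
def proj(c,P):
    K,d,T=c; p=(np.array(P,float).reshape(-1,3)-T[:3,3])@T[:3,:3]
    p=p*[1,-1,-1]; return cv2.projectPoints(p.reshape(-1,1,3),np.zeros(3),np.zeros(3),K,d)[0].reshape(-1,2)
def tri(c1,p1,c2,p2):
    a,v=rays(c1,[p1]); b,w=rays(c2,[p2]); v=v[0]/np.linalg.norm(v[0]); w=w[0]/np.linalg.norm(w[0])
    s=np.linalg.lstsq(np.c_[v,-w],b-a,rcond=None)[0]; P,Q=a+s[0]*v,b+s[1]*w
    return (P+Q)/2,np.linalg.norm(P-Q)
E
python3 - <<'E'
from h import *
for n in('scene','side','wrist'): snap(n,n+'0')
for n in('scene','side'): print(n,cam(n)[2].round(3).tolist(),cam(n)[0].round(0).tolist())
print(np.array(optics.get_calibration('wrist')['T_tool_cam']).round(3).tolist()); o=get_obs();print(o)
E
```

```text
scene [[-0.794, -0.461, 0.397, 1.038], [0.608, -0.619, 0.496, 0.59], [0.017, 0.635, 0.772, 1.073], [0.0, 0.0, 0.0, 1.0]] [[458.0, 0.0, 279.0], [0.0, 458.0, 206.0], [0.0, 0.0, 1.0]]
side [[0.883, 0.263, -0.388, 0.072], [-0.468, 0.455, -0.757, -0.908], [-0.023, 0.851, 0.525, 0.618], [0.0, 0.0, 0.0, 1.0]] [[386.0, 0.0, 281.0], [0.0, 386.0, 211.0], [0.0, 0.0, 1.0]]
[[0.001, 0.953, 0.302, 0.078], [1.0, -0.001, -0.001, 0.0], [-0.0, 0.302, -0.953, -0.126], [0.0, 0.0, 0.0, 1.0]]
{'clock': 0.15, 'joint_pos': array([-1.26958305,  0.33271029, -0.0646752 ,  1.46072464,  0.02157283,
        1.3498876 , -0.08849446]), 'joint_velocities': array([-0.00026386, -0.00123574,  0.00064678, -0.00182334, -0.00080628,
        0.00044302, -0.0004541 ]), 'tau': array([ 9.90244152e-04, -6.25826669e+01,  4.94317396e-02, -3.91848779e+01,
        1.63768366e-02,  7.56005320e-03, -3.98646944e-05]), 'position': array([0.19878882, 0.59227743, 0.24772021]), 'ee_rot': array([ 1.61203859e-01,  9.86920993e-01, -5.13196047e-04, -7.11078342e-05]), 'ft_force': array([-0.82349662, -0.11647998, -0.27903254]), 'torque': array([ 0.01059522,  0.0236797 , -0.00048744]), 'grasp_force': 0.0, 'grip_width': 0.9988283133331534}
```

View pics/scene0.png

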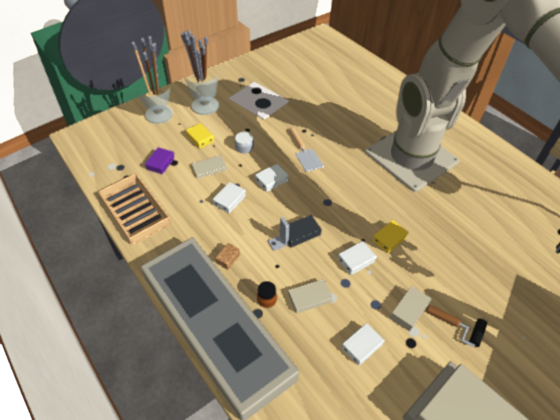

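View pics/side0.png

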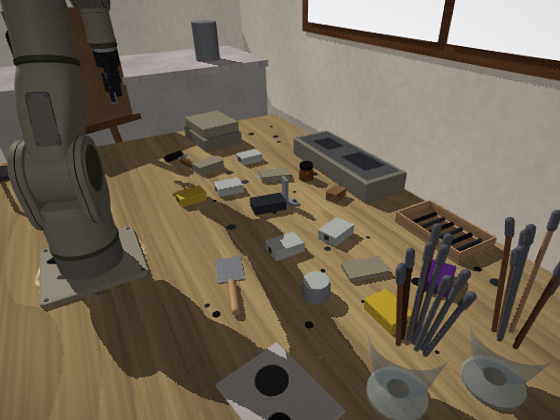

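View pics/wrist0.png

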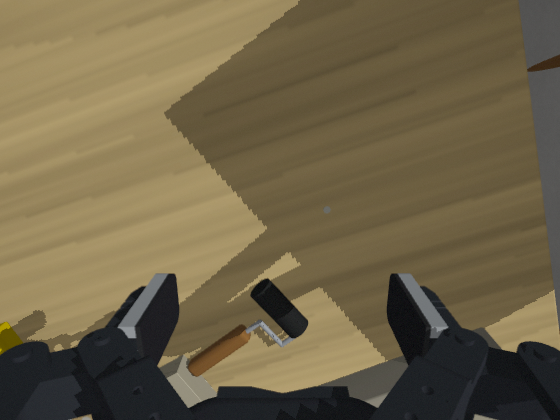

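The scene view shows four pale metal tins at about (230,197), (270,178), (357,257) and (363,344). Three stones lie at about (209,167), (312,295) and (410,306). The slate block is at (300,232) with its stop at (284,235). The look-alikes are purple at (160,160), yellow at (200,135) and dark yellow at (391,236).

Run:
```python
from h import *
c=cam('scene'); s=cam('side')
for n,p,q in [('tinA',(230,195),(336,231)),('tinB',(271,177),(286,243)),('tinC',(357,256),(229,186)),('tinD',(363,342),(249,157)),('stA',(209,166),(367,268)),('stB',(311,294),(275,174)),('stC',(411,305),(208,164)),('block',(300,230),(267,203)),('can',(244,142),(316,288)),('jar',(266,290),(306,170))]:
    P,e=tri(c,p,s,q); print(n,P.round(3),round(e,4),onplane(c,[p],.025)[0].round(3))
print(cam('wrist',get_obs())[0].round(1).tolist())
im=cv2.imread('pics/scene0.png')[100:380,120:480]; im2=cv2.imread('pics/side0.png')[130:310,150:410]
cv2.imwrite('pics/crop1.png',cv2.resize(im,None,fx=2.1,fy=2.1,interpolation=cv2.INTER_CUBIC))
cv2.imwrite('pics/crop2.png',cv2.resize(im2,None,fx=3,fy=3,interpolation=cv2.INTER_CUBIC))
```

```text
tinA [ 0.593 -0.21   0.02 ] 0.0026 [ 0.594 -0.206  0.025]
tinB [ 0.449 -0.194  0.022] 0.0009 [ 0.45  -0.191  0.025]
tinC [0.437 0.182 0.02 ] 0.0034 [0.438 0.185 0.025]
tinD [0.594 0.373 0.016] 0.0017 [0.597 0.375 0.025]
stA [ 0.575 -0.363  0.01 ] 0.005 [ 0.58  -0.348  0.025]
stB [0.612 0.193 0.016] 0.0059 [0.613 0.198 0.025]
stC [0.431 0.378 0.024] 0.0036 [0.43  0.379 0.025]
block [0.501 0.019 0.018] 0.0045 [0.507 0.022 0.025]
can [ 0.426 -0.375  0.024] 0.0004 [ 0.427 -0.373  0.025]
jar [0.702 0.125 0.037] 0.0012 [0.699 0.119 0.025]
[[361.3, 0.0, 282.5], [0.0, 361.3, 207.9], [0.0, 0.0, 1.0]]
```

View pics/crop1.png

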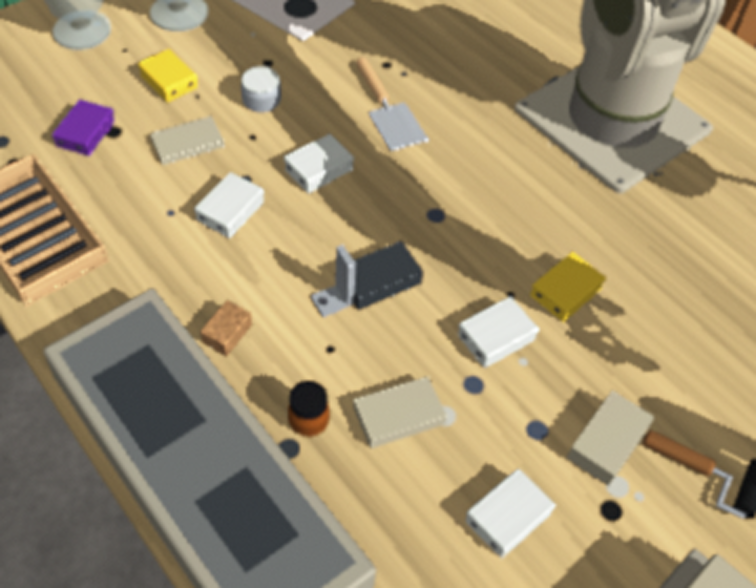

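View pics/crop2.png

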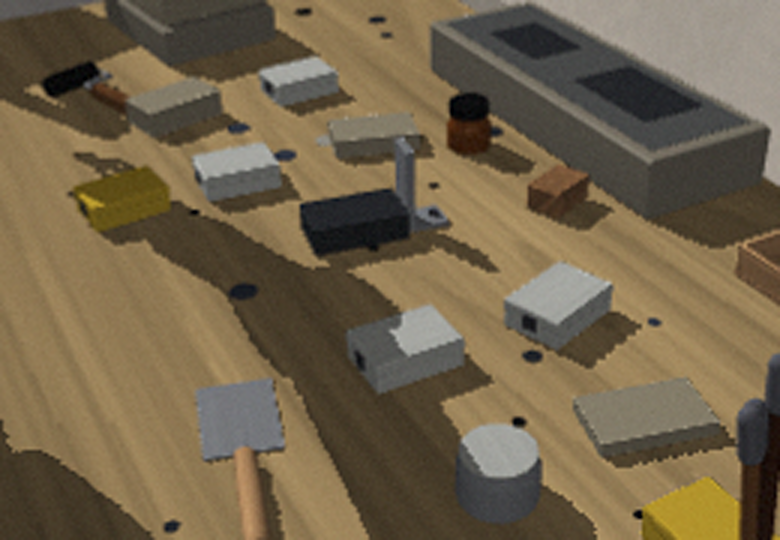

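Stone C looks thickest. I'll move the wrist over the left half to measure, since that is also on the way to stone C.

>>> send_rows(
  plan=[
    [[0,0,0,-0.138,-0.083,-0.021,1],[0,0,0,-0.138,-0.083,-0.021,1],[0,0,0,-0.138,-0.083,-0.021,1],[0,0,0,-0.138,-0.083,-0.021,1],[0,0,0,-0.138,-0.083,-0.021,1],[0,0,0,-0.138,-0.083,-0.021,1],[0,0,0,-0.138,-0.083,-0.021,1],[0,0,0,-0.138,-0.083,-0.021,1],[0,0,0,-0.138,-0.083,-0.021,1],[0,0,0,-0.138,-0.083,-0.021,1],[0,0,0,-0.138,-0.083,-0.021,1],[0,0,0,-0.138,-0.083,-0.021,1],[0,0,0,0,0,0,1],[0,0,0,0,0,0,1]],
  ],
)

```text
clock: 1.32
position: [0.4507, 0.2966, 0.2988]
ee_rot: [0.163, 0.987, 0.0, 0.0]
ft_force: [0.6, 1.0, 0.2]
grip_width: 0.998
grasp_force: 0.0
```

Run:
```python
from h import *
o,im=snap('wrist','w1'); print(o['clock'],o['position'].round(4),R.from_quat(o['ee_rot']).as_matrix().round(3).tolist(),o['joint_pos'].round(2))
```

```text
1.3167 [0.4507 0.2966 0.2988] [[-0.947, 0.322, 0.0], [0.322, 0.947, 0.0], [-0.0, 0.0, -1.0]] [-0.84  0.11  0.19  1.62 -0.02  1.41  0.59]
```

View pics/w1.png

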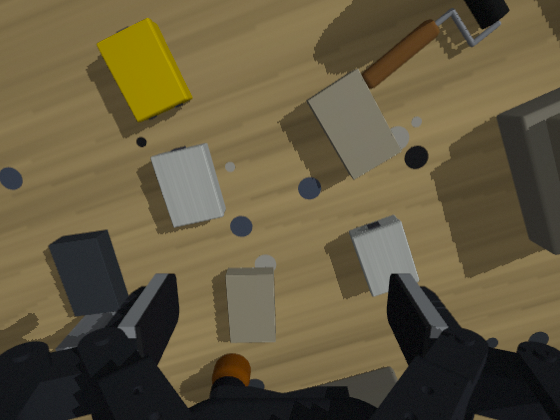

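The wrist picture shows the thick stone C's top at about (353,126) with the brayer handle near its upper right corner. Tin C is at (187,186), tin D at (385,255), stone B at (250,305), and the block at (88,270) is partly hidden.

```bash
cat >> h.py <<'E'
def face(im,seed,tol=14,z=None,c=None):
    b=cv2.bilateralFilter(im,7,30,5); m=np.zeros((im.shape[0]+2,im.shape[1]+2),np.uint8)
    cv2.floodFill(b.copy(),m,tuple(int(v) for v in seed),0,(tol,)*3,(tol,)*3,4|(255<<8)|cv2.FLOODFILL_FIXED_RANGE|cv2.FLOODFILL_MASK_ONLY)
    m=cv2.morphologyEx(m[1:-1,1:-1],cv2.MORPH_CLOSE,np.ones((5,5),np.uint8)); m=cv2.morphologyEx(m,cv2.MORPH_OPEN,np.ones((5,5),np.uint8))
    n,l,st,ce=cv2.connectedComponentsWithStats(m); l0=1+np.argmax(st[1:,4])
    k=max(cv2.findContours((l==l0).astype(np.uint8),cv2.RETR_EXTERNAL,cv2.CHAIN_APPROX_NONE)[0],key=cv2.contourArea)
    k=cv2.convexHull(k)
    return k.reshape(-1,2).astype(float)
def rect(c,k,z):
    """hull pixels -> plane z -> centre, long, short, angle(deg) of long axis"""
    P=onplane(c,k,z)[:,:2]; (cx,cy),(w,h),a=cv2.minAreaRect((P*1000).astype(np.float32))
    if w<h: w,h,a=h,w,a+90
    a=(a+90)%180-90
    return round(cx),round(cy),round(w,1),round(h,1),round(a,1)
E
python3 - <<'E'
from h import *
im=cv2.imread('pics/w1.png')[:,:,::-1].copy(); o=get_obs(); c=cam('wrist',o)
vis=im.copy()
for n,s,z,t in [('stC',(353,126),.032,22),('tinC',(190,190),.03,30),('tinD',(388,250),.03,30),('stB',(250,300),.022,22),('block',(85,270),.03,12)]:
    k=face(im,s,t); print(n,[rect(c,k,h) for h in (z-.008,z,z+.01)])
    cv2.polylines(vis,[k.astype(np.int32).reshape(-1,1,2)],True,(255,0,0),1)
cv2.imwrite('pics/v1.png',vis[:,:,::-1])
E
```

```text
stC [(446, 332, 510.6, 145.1, 86.3), (444, 332, 500.4, 142.2, 86.3), (443, 331, 487.6, 138.6, 86.3)]
tinC [(438, 190, 85.6, 66.4, -5.9), (437, 192, 83.9, 65.1, -5.9), (435, 196, 81.8, 63.4, -5.9)]
tinD [(599, 382, 85.8, 59.8, 2.8), (595, 381, 84.1, 58.7, 2.8), (589, 380, 81.9, 57.2, 2.8)]
stB [(532, 329, 573.0, 306.3, -88.4), (529, 329, 561.9, 300.3, -88.4), (526, 329, 547.9, 292.8, -88.4)]
block [(514, 27, 130.9, 76.7, -9.8), (511, 32, 128.3, 75.2, -9.8), (507, 40, 125.1, 73.3, -9.8)]
```

View pics/v1.png

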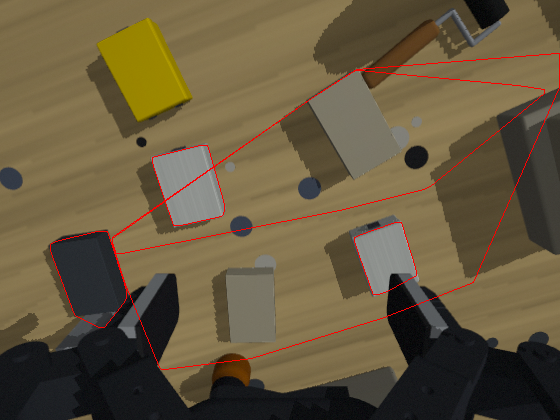

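```bash
cat >> h.py <<'E'
def stone(im,seed,r=60,tol=(16,5,5),vis=None):
    lab=cv2.cvtColor(cv2.medianBlur(im,3),cv2.COLOR_RGB2LAB).astype(int); x,y=seed
    ref=np.median(lab[y-6:y+7,x-6:x+7].reshape(-1,3),0)
    m=np.all(abs(lab-ref)<tol,2).astype(np.uint8); w=np.zeros_like(m); w[max(0,y-r):y+r,max(0,x-r):x+r]=1; m*=w
    m=cv2.morphologyEx(m,cv2.MORPH_OPEN,np.ones((5,5),np.uint8)); n,l,st,ce=cv2.connectedComponentsWithStats(m); L=l[y,x]
    k=max(cv2.findContours((l==L).astype(np.uint8),cv2.RETR_EXTERNAL,cv2.CHAIN_APPROX_NONE)[0],key=cv2.contourArea)
    k=cv2.convexHull(k)
    if vis is not None: cv2.polylines(vis,[k],True,(255,0,0),1)
    return k.reshape(-1,2).astype(float)
E
python3 - <<'E'
from h import *
im=cv2.imread('pics/w1.png')[:,:,::-1].copy(); o=get_obs(); c=cam('wrist',o)
lab=cv2.cvtColor(cv2.medianBlur(im,3),cv2.COLOR_RGB2LAB)
for p in [(353,126),(250,300),(200,250),(300,210),(232,270)]: print(p,lab[p[1],p[0]])
vis=im.copy()
for n,s,z in [('stC',(353,126),.032),('stB',(250,305),.022),('block',(85,280),.03),('tinC',(190,190),.03)]:
    k=stone(im,s,vis=vis,tol=(16,8,8) if n[0]=='b' else (16,5,5) if n[0]=='s' else (30,6,6)); print(n,[rect(c,k,h) for h in (z-.008,z,z+.01)])
cv2.imwrite('pics/v2.png',cv2.resize(vis[50:370,30:450],None,fx=1.8,fy=1.8)[:,:,::-1])
E
```

```text
(353, 126) [127 127 137]
(250, 300) [125 127 138]
(200, 250) [128 129 151]
(300, 210) [126 129 151]
(232, 270) [ 97 127 136]
stC [(433, 388, 100.8, 61.7, 13.6), (432, 387, 98.8, 60.4, 13.6), (430, 386, 96.2, 58.9, 13.6)]
stB [(617, 199, 101.6, 60.6, -17.3), (613, 201, 99.6, 59.4, -17.3), (607, 204, 97.1, 57.9, -17.3)]
block [(515, 26, 132.5, 76.7, -9.8), (512, 32, 129.8, 75.2, -9.8), (508, 40, 126.5, 73.3, -9.8)]
tinC [(438, 190, 85.7, 66.3, -5.9), (437, 192, 84.0, 64.9, -5.9), (435, 196, 81.9, 63.3, -5.9)]
```

View pics/v2.png

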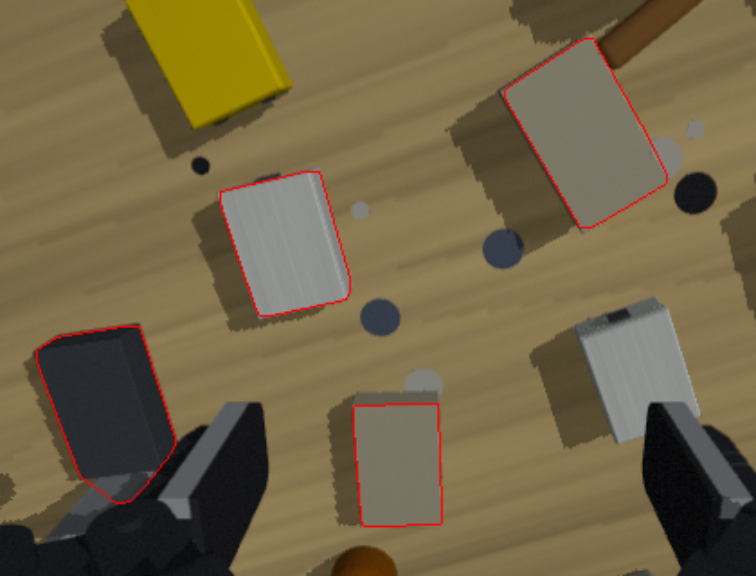

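Stone C and stone B are outlined well, and their sizes agree with 32 mm and 22 mm thickness. The block is hidden by a finger, so I'll look from above it, which also gives a second view of stone B and tin C.

>>> send_rows(
  plan=[
    [[0,0,0,-0.093,-0.133,0,1],[0,0,0,-0.093,-0.133,0,1],[0,0,0,-0.093,-0.133,0,1],[0,0,0,-0.093,-0.133,0,1],[0,0,0,-0.093,-0.133,0,1],[0,0,0,-0.093,-0.133,0,1],[0,0,0,-0.093,-0.133,0,1],[0,0,0,-0.093,-0.133,0,1],[0,0,0,-0.093,-0.133,0,1],[0,0,0,0,0,0,1],[0,0,0,0,0,0,1]],
  ],
)

```text
clock: 2.28
position: [0.532, 0.0177, 0.2983]
ee_rot: [0.162, 0.987, -0.0, -0.0]
ft_force: [0.6, 1.4, 0.5]
grip_width: 1.001
grasp_force: 0.0
```

Run:
```python
from h import *
import json
o,im=snap('wrist','w2'); json.dump([o['position'].tolist(),o['ee_rot'].tolist()],open('w2.json','w')); print(o['position'].round(4)); c=cam('wrist',o)
print(proj(c,[[.613,.201,.022],[.437,.192,.03],[.594,-.21,.03],[.45,-.193,.03],[.507,.024,.03],[.577,-.355,.014]]).round())
```

```text
[0.532  0.0177 0.2983]
[[457. 182.]
 [419.  22.]
 [121. 274.]
 [ 77. 158.]
 [280. 144.]
 [ 19. 289.]]
```

View pics/w2.png

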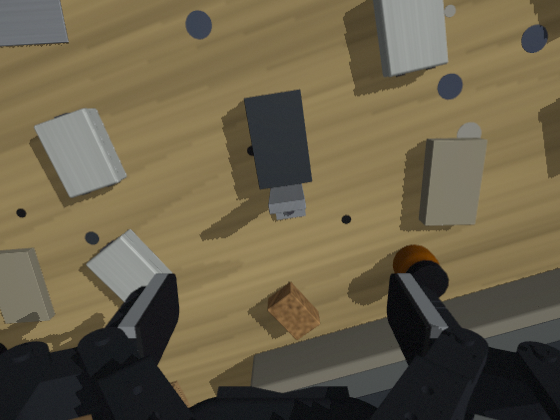

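The block is in full view at (278,138) with the stop at its lower end (287,200). Stone B is at (452,182), tin B at (80,155), tin A at (128,265), and the edge of stone A at (20,285).

Run:
```python
from h import *
import json
im=cv2.imread('pics/w2.png')[:,:,::-1].copy(); p,q=json.load(open('w2.json')); c=cam('wrist',dict(position=np.array(p),ee_rot=q))
vis=im.copy()
for n,s,z,r,t in [('block',(278,138),.03,70,(12,6,6)),('stB',(455,180),.022,60,(16,5,5)),('tinB',(75,155),.03,60,(22,6,6)),('tinC',(412,40),.03,60,(30,6,6)),('tinA',(128,265),.03,60,(30,6,6))]:
    k=stone(im,s,r,t,vis); print(n,[rect(c,k,h) for h in (z-.008,z,z+.008)])
cv2.imwrite('pics/v3.png',cv2.resize(vis[0:330],None,fx=1.4,fy=1.4)[:,:,::-1])
print(onplane(c,[[287,186]],.092),onplane(c,[[287,186]],.03))
```

```text
block [(504, 23, 100.7, 60.7, -10.0), (504, 23, 98.7, 59.5, -10.0), (503, 23, 96.7, 58.3, -10.0)]
stB [(617, 202, 101.4, 59.6, -17.3), (614, 198, 99.4, 58.5, -17.3), (611, 195, 97.4, 57.3, -17.3)]
tinB [(446, -190, 84.3, 73.5, -1.2), (446, -185, 82.6, 72.0, -1.2), (446, -181, 80.9, 70.6, -1.2)]
tinC [(445, 195, 70.7, 69.8, -6.5), (445, 192, 69.3, 68.4, -6.5), (445, 188, 67.9, 67.0, -6.5)]
tinA [(591, -203, 76.5, 69.1, -71.0), (588, -198, 74.9, 67.8, -71.0), (585, -193, 73.4, 66.4, -71.0)]
[[0.53875046 0.02018603 0.092     ]] [[0.55373803 0.01599751 0.03      ]]
```

View pics/v3.png

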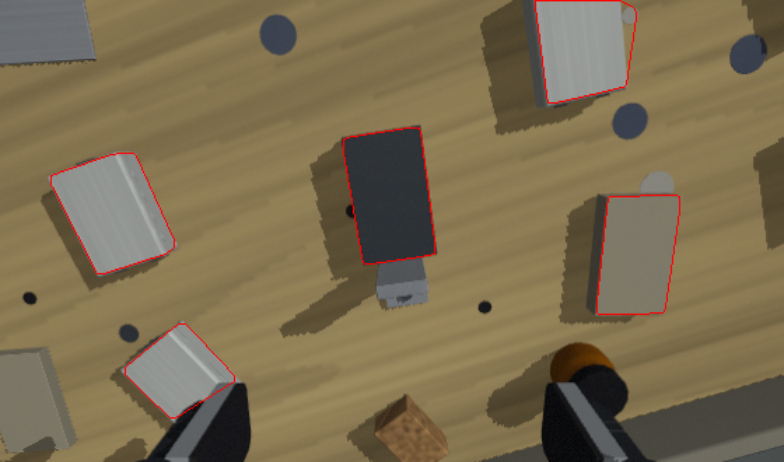

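The outline fits the block: centre (504, 23) mm, long axis at -10°, stop on the +x side. Stone B comes out near 20 mm across the two views, so it is the middle one. I'll add a helper for move numbers and go to stone C.

```bash
cat >> h.py <<'E'
def tang(q): m=R.from_quat(q).as_matrix(); return np.degrees(np.arctan2(m[1,1],m[0,1]))
def go(P,t,P0=None,t0=None):
    """print total turn (units) and, after it, total tool shift (units) to reach TCP P with tool-y at t deg"""
    o=get_obs(); P0=o['position'] if P0 is None else np.array(P0); t0=tang(o['ee_rot']) if t0 is None else t0
    m=R.from_quat(o['ee_rot']).as_matrix() if t0 is None else None
    da=(t-t0+90)%180-90; d=np.array(P)-P0; a=np.radians(t0+da); y=np.array([np.cos(a),np.sin(a),0]); x=np.array([-y[1],y[0],0])
    print('turn %.3f (rows>=%d)  shift'%(-np.radians(da)/1.5,np.ceil(abs(da)/7)),np.round([d@x/.2,d@y/.2,-d[2]/.2],3),'rows>=',int(np.ceil(np.linalg.norm(d)/.04)),'end t',round(t0+da,1))
E
python3 - <<'E'
from h import *
go([.432,.387,.16],103.6); print(get_obs()['joint_pos'].round(2))
E
```

```text
turn -0.374 (rows>=5)  shift [0.053 1.904 0.692] rows>= 11 end t 103.6
[-0.53  0.1   0.44  1.65 -0.04  1.4   1.17]
```

>>> send_rows(
  plan=[
    [[0,0,-0.075,0,0,0,1],[0,0,-0.075,0,0,0,1],[0,0,-0.075,0,0,0,1],[0,0,-0.075,0,0,0,1],[0,0,-0.075,0,0,0,1],[0,0,0,0.0045,0.159,0.058,1],[0,0,0,0.0045,0.159,0.058,1],[0,0,0,0.0045,0.159,0.058,1],[0,0,0,0.0045,0.159,0.058,1],[0,0,0,0.0045,0.159,0.058,1],[0,0,0,0.0045,0.159,0.058,1],[0,0,0,0.0045,0.159,0.058,1],[0,0,0,0.0045,0.159,0.058,1],[0,0,0,0.0045,0.159,0.058,1],[0,0,0,0.0045,0.159,0.058,1],[0,0,0,0.0045,0.159,0.058,1],[0,0,0,0.0045,0.159,0.058,1],[0,0,0,0,0,0,1],[0,0,0,0,0,0,1]],
  ],
)

```text
clock: 3.92
position: [0.4276, 0.3898, 0.1582]
ee_rot: [-0.123, 0.992, -0.0, -0.001]
ft_force: [0.7, 0.4, 0.2]
grip_width: 1.001
grasp_force: 0.0
```

```bash
cat >> h.py <<'E'
def look(P,z,name,tol=(16,5,5),r=150):
    "wrist look at a face expected at P (m), at height z"
    o,im=snap('wrist',name); c=cam('wrist',o); s=tuple(int(v) for v in proj(c,[[P[0],P[1],z]])[0])
    vis=im.copy(); k=stone(im,s,r,tol,vis); cv2.imwrite('pics/'+name+'v.png',vis[:,:,::-1])
    print('seed',s,[(h,rect(c,k,h)) for h in (z-.008,z,z+.008)],'box',k.min(0),k.max(0),'t',round(tang(o['ee_rot']),1)); return o,c,k
E
python3 - <<'E'
from h import *
o,c,k=look((.432,.387),.032,'w3'); go([.432,.387,.022],103.6)
E
```

```text
seed (276, 209) [(0.024, (436, 385, 101.6, 61.3, 13.7)), (0.032, (433, 385, 98.5, 59.4, 13.7)), (0.04, (431, 384, 95.3, 57.5, 13.7))] box [232. 143.] [316. 271.] t 104.1
turn 0.004 (rows>=1)  shift [-0.012 -0.009  0.685] rows>= 4 end t 103.6
```

View pics/w3v.png

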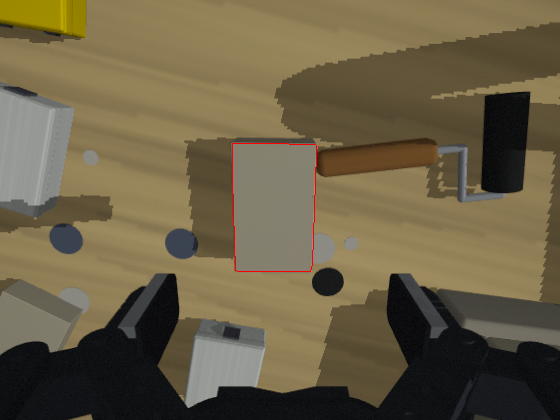

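The stone is sharply outlined, and the second view agrees with the first within 2 mm at z = 32 mm. The brayer handle ends at (318,162), so I'll grasp slightly toward the far end.

>>> send_rows(
  plan=[
    [[0,0,0.005,-0.041,-0.03,0,1],[0,0,0,0,0,0.11,1],[0,0,0,0,0,0.11,1],[0,0,0,0,0,0.11,1],[0,0,0,0,0,0.11,1],[0,0,0,0,0,0.11,1],[0,0,0,0,0,0.11,1],[0,0,0,0,0,0.02,1],[0,0,0,0,0,0,1]],
  ],
)

```text
clock: 4.72
position: [0.4409, 0.381, 0.0228]
ee_rot: [-0.115, 0.993, -0.001, -0.001]
ft_force: [-0.1, -0.2, -0.9]
grip_width: 1.001
grasp_force: 0.0
```

>>> send_rows(
  plan=[
    [[0,0,0,0,0,0,0],[0,0,0,0,0,0,0],[0,0,0,0,0,0,0],[0,0,0,0,0,0,0],[0,0,0,0,0,0,0],[0,0,0,0,0,0,0],[0,0,0,0,0,0,0],[0,0,0,0,0,0,0]],
  ],
  squeeze=80,
)

```text
clock: 5.38
position: [0.4419, 0.3836, 0.026]
ee_rot: [-0.115, 0.993, 0.001, 0.002]
ft_force: [-0.4, -0.2, 6.6]
grip_width: 0.683
grasp_force: 87.6
```

The tips touched the bench as the jaws closed (tool lifted 3 mm). I'll open a little, rise 10 mm, and grip again nearer the centre.

>>> send_rows(
  plan=[
    [[0,0,0,0,0,0,0.9],[0,0,0,0,0,0,0.9],[0,0,0,0,0,0,0.9],[0,0,0,0.02,0,-0.06,0.9],[0,0,0,0,0,0,0.9],[0,0,0,0,0,0,0.9],[0,0,0,0,0,0,0],[0,0,0,0,0,0,0],[0,0,0,0,0,0,0],[0,0,0,0,0,0,0],[0,0,0,0,0,0,0],[0,0,0,0,0,0,0],[0,0,0,0,0,0,0]],
  ],
)

```text
clock: 6.47
position: [0.4369, 0.3818, 0.0363]
ee_rot: [-0.115, 0.993, 0.0, 0.0]
ft_force: [-3.0, -2.6, 10.7]
grip_width: 0.675
grasp_force: 85.3
```

>>> send_rows(
  plan=[
    [[0,0,0,0,0,-0.1,0],[0,0,0,0,0,-0.15,0],[0,0,0,0,0,-0.15,0],[0,0,0,0,0,-0.15,0],[0,0,0,0,0,-0.15,0],[0,0,0,0,0,-0.1,0],[0,0,0,0,0,0,0],[0,0,0,0,0,0,0],[0,0,0,0,0,0,0],[0,0,0,0,0,0,0]],
  ],
)

```text
clock: 7.3
position: [0.4359, 0.3807, 0.193]
ee_rot: [-0.115, 0.993, -0.001, -0.001]
ft_force: [-0.7, 0.2, -4.9]
grip_width: 0.67
grasp_force: 89.1
```

Run:
```python
from h import *
from math import *
a=radians(-10); B=np.array([.504,.023]); u=np.array([cos(a),sin(a)])
P=B-.030*u; print(P)
go([*P,.19],80); print(get_obs()['position'],get_obs()['joint_pos'].round(2))
look((.5,.38),.19,'w4')
```

```text
[0.47445577 0.02820945]
turn 0.271 (rows>=4)  shift [-0.496 -1.702  0.015] rows>= 9 end t 80.0
[0.43587513 0.38071681 0.19303081] [-0.9   0.27  0.13  1.67 -0.04  1.21  1.03]
seed (247, 414) [(0.182, (472, 372, 146.1, 80.7, -76.5)), (0.19, (466, 371, 137.6, 76.0, -76.5)), (0.198, (459, 371, 129.0, 71.3, -76.5))] box [ 97. 270.] [396. 419.] t 103.3
```

>>> send_rows(
  plan=[
    [[0,0,0.068,0,0,0,0],[0,0,0.068,0,0,0,0],[0,0,0.068,0,0,0,0],[0,0,0.068,0,0,0,0],[0,0,0,-0.05,-0.17,0,0],[0,0,0,-0.05,-0.17,0,0],[0,0,0,-0.05,-0.17,0,0],[0,0,0,-0.05,-0.17,0,0],[0,0,0,-0.05,-0.17,0,0],[0,0,0,-0.05,-0.17,0,0],[0,0,0,-0.05,-0.17,0,0],[0,0,0,-0.05,-0.17,0,0],[0,0,0,-0.05,-0.17,0,0],[0,0,0,-0.05,-0.17,0,0],[0,0,0,0,0,0,0],[0,0,0,0,0,0,0],[0,0,0,0,0,0,0],[0,0,0,0,0,0,0]],
  ],
)

```text
clock: 8.85
position: [0.4751, 0.0304, 0.195]
ee_rot: [0.087, 0.996, -0.0, -0.0]
ft_force: [1.4, -0.4, -4.7]
grip_width: 0.668
grasp_force: 89.2
```

Run:
```python
from h import *
o,im=snap('wrist','w5'); cs=cam('side'); snap('side','s1'); print(o['grip_width'],o['ft_force'])
go([.4745,.0282,.085],80)
w=im[200:,100:460]; s=cv2.imread('pics/s1.png')[150:270,180:340,::-1]
cv2.imwrite('pics/c5.png',np.hstack([cv2.resize(w,(450,275)),cv2.resize(s,(350,275))])[:,:,::-1])
```

```text
0.6683242508542205 [ 1.37348077 -0.36440703 -4.70992674]
turn -0.000 (rows>=1)  shift [ 0.002 -0.011  0.551] rows>= 3 end t 80.0
```

View pics/c5.png

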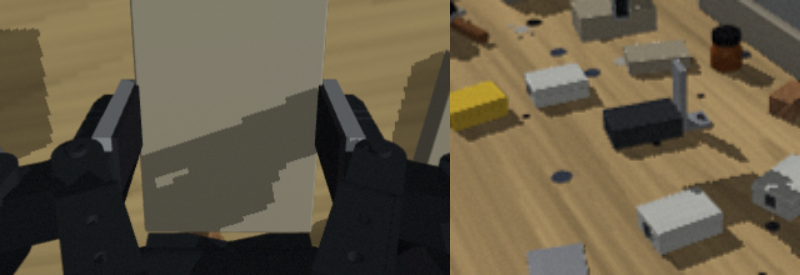

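The wrist crop shows the stone held squarely between the pads. I'll measure its offset in the grip numerically.

```bash
cat >> h.py <<'E'
def held(im,o,dz,seed=(280,250),tol=(16,5,5)):
    "face held at TCP z+dz: centre in tool x,y (mm), size"
    c=cam('wrist',o); k=stone(im,seed,230,tol); cx,cy,w,h,a=rect(c,k,o['position'][2]+dz)
    d=np.array([cx,cy])-o['position'][:2]*1000; m=R.from_quat(o['ee_rot']).as_matrix()[:2,:2]
    print('tool xy',(d@m).round(1),'size',w,h,'ang-(t-90)',round((a-(tang(o['ee_rot'])-90)+90)%180-90,1),'box',k.min(0),k.max(0))
E
python3 - <<'E'
from h import *
im=cv2.imread('pics/w5.png')[:,:,::-1].copy(); o=get_obs()
for dz in(-.008,-.004,0): held(im,o,dz,(280,250),(40,5,6))
E
```

```text
tool xy [19.5  0.3] size 73.5 61.4 ang-(t-90) 0.0 box [202. 153.] [364. 323.]
tool xy [21.5 -0.1] size 71.3 59.5 ang-(t-90) 0.0 box [202. 153.] [364. 323.]
tool xy [23.7  0.6] size 69.1 57.7 ang-(t-90) 0.0 box [202. 153.] [364. 323.]
```

>>> send_rows(
  plan=[
    [[0,0,0,0,-0.005,0.14,0],[0,0,0,0,-0.005,0.14,0],[0,0,0,0,0,0.14,0],[0,0,0,0,0,0.1,0],[0,0,0,0,0,0.03,0],[0,0,0,0,0,0,0],[0,0,0,0,0,0,0],[0,0,0,0,0,0,0]],
  ],
)

```text
clock: 9.62
position: [0.4761, 0.0277, 0.0869]
ee_rot: [0.088, 0.996, 0.0, 0.001]
ft_force: [0.2, -0.7, -4.0]
grip_width: 0.667
grasp_force: 89.2
```

>>> send_rows(
  plan=[
    [[0,0,0,0,0,0.03,0],[0,0,0,0,0,0.03,0],[0,0,0,0,0,0.03,0],[0,0,0,0,0,0.01,0],[0,0,0,0,0,0,0],[0,0,0,0,0,0,0]],
  ],
)

```text
clock: 10.12
position: [0.4753, 0.0274, 0.0664]
ee_rot: [0.088, 0.996, 0.0, -0.0]
ft_force: [-7.6, 1.1, 14.3]
grip_width: 0.671
grasp_force: 91.3
```

>>> send_rows(
  plan=[
    [[0,0,0,0,0,0.01,0],[0,0,0,0,0,0,0],[0,0,0,0,0,0,0]],
  ],
)

```text
clock: 10.37
position: [0.4753, 0.0274, 0.0661]
ee_rot: [0.088, 0.996, 0.001, -0.0]
ft_force: [-20.3, -1.9, 45.7]
grip_width: 0.673
grasp_force: 94.9
```

>>> send_rows(
  plan=[
    [[0,0,0,0,0,-0.011,0],[0,0,0,0,0,0,0],[0,0,0,0,0,0,0]],
  ],
)

```text
clock: 10.62
position: [0.4756, 0.0273, 0.0663]
ee_rot: [0.088, 0.996, 0.0, 0.0]
ft_force: [-4.6, -0.5, 11.8]
grip_width: 0.671
grasp_force: 91.1
```

>>> send_rows(
  plan=[
    [[0,0,0,-0.02,0,0,0],[0,0,0,-0.02,0,0,0],[0,0,0,-0.02,0,0,0],[0,0,0,-0.02,0,0,0],[0,0,0,-0.02,0,0,0],[0,0,0,0,0,0,0],[0,0,0,0,0,0,0]],
  ],
)

```text
clock: 11.2
position: [0.4952, 0.0243, 0.0664]
ee_rot: [0.088, 0.996, 0.0, 0.0]
ft_force: [-5.0, 1.5, 12.9]
grip_width: 0.666
grasp_force: 91.4
```

>>> send_rows(
  plan=[
    [[0,0,0,-0.01,0,0,0],[0,0,0,-0.01,0,0,0],[0,0,0,-0.01,0,0,0],[0,0,0,-0.01,0,0,0],[0,0,0,-0.01,0,0,0],[0,0,0,0,0,0,0],[0,0,0,0,0,0,0]],
  ],
)

```text
clock: 11.78
position: [0.5045, 0.0226, 0.0663]
ee_rot: [0.088, 0.996, 0.001, -0.0]
ft_force: [-9.2, 1.7, 16.8]
grip_width: 0.672
grasp_force: 91.7
```

>>> send_rows(
  plan=[
    [[0,0,0,-0.01,0,0,0],[0,0,0,0,0,0,0],[0,0,0,0,0,0,0]],
  ],
)

```text
clock: 12.03
position: [0.5063, 0.0223, 0.0663]
ee_rot: [0.088, 0.996, 0.001, -0.001]
ft_force: [-8.9, 1.5, 16.8]
grip_width: 0.671
grasp_force: 91.7
```

>>> send_rows(
  plan=[
    [[0,0,0,-0.005,0,0.0,0],[0,0,0,0,0,0,0],[0,0,0,0,0,0,0]],
  ],
)

```text
clock: 12.28
position: [0.5064, 0.0223, 0.0663]
ee_rot: [0.088, 0.996, 0.001, -0.002]
ft_force: [-14.6, 2.4, 22.1]
grip_width: 0.673
grasp_force: 92.3
```

>>> send_rows(
  plan=[
    [[0,0,0,-0.005,0,0,0],[0,0,0,0,0,0,0],[0,0,0,0,0,0,0]],
  ],
)

```text
clock: 12.53
position: [0.5065, 0.0222, 0.0663]
ee_rot: [0.088, 0.996, 0.001, -0.003]
ft_force: [-20.5, 2.8, 28.6]
grip_width: 0.672
grasp_force: 93.0
```

>>> send_rows(
  plan=[
    [[0,0,0,-0.005,0,0,0],[0,0,0,0,0,0,0],[0,0,0,0,0,0,0]],
  ],
)

```text
clock: 12.78
position: [0.5066, 0.0222, 0.0663]
ee_rot: [0.088, 0.996, 0.001, -0.004]
ft_force: [-26.4, 4.1, 33.9]
grip_width: 0.674
grasp_force: 93.6
```

The stone is home: the force rose with no further travel. I'll ease off, release and lift.

>>> send_rows(
  plan=[
    [[0,0,0,0.007,0,0,0],[0,0,0,0.007,0,-0.004,0],[0,0,0,0,0,0,0],[0,0,0,0,0,0,0.75],[0,0,0,0,0,0,0.85],[0,0,0,0,0,0,1],[0,0,0,0,0,0,1],[0,0,0,0,0,0,1]],
  ],
)

```text
clock: 13.45
position: [0.507, 0.0215, 0.0665]
ee_rot: [0.088, 0.996, -0.0, 0.0]
ft_force: [-0.4, -0.5, 0.1]
grip_width: 1.006
grasp_force: 0.0
```

>>> send_rows(
  plan=[
    [[0,0,0,0,0,-0.06,1],[0,0,0,0,0,-0.12,1],[0,0,0,0,0,-0.15,1],[0,0,0,0,0,-0.15,1],[0,0,0,0,0,-0.15,1],[0,0,0,0,0,-0.15,1],[0,0,0,0,0,-0.15,1],[0,0,0,0,0,-0.15,1],[0,0,0,0,0,0,1],[0,0,0,0,0,0,1],[0,0,0,0,0,0,1]],
  ],
)

```text
clock: 14.37
position: [0.5066, 0.0216, 0.2819]
ee_rot: [0.088, 0.996, -0.0, -0.0]
ft_force: [-0.1, 0.7, -0.2]
grip_width: 0.998
grasp_force: 0.0
```

Run:
```python
from h import *
look((.504,.023),.062,'w6'); go([.613,.199,.16],72.7); go([.613,.199,.036],72.7)
```

```text
seed (283, 174) [(0.054, (505, 23, 100.3, 60.4, -10.1)), (0.062, (503, 23, 98.1, 59.1, -10.1)), (0.07, (502, 23, 95.8, 57.7, -10.1))] box [252. 122.] [314. 221.] t 79.9
turn 0.083 (rows>=2)  shift [-0.245  1.006  0.607] rows>= 7 end t 72.7
turn 0.083 (rows>=2)  shift [-0.245  1.006  1.227] rows>= 9 end t 72.7
```

The thick stone sits at (503, 23) mm and -10.1°, matching the block. Next is the middle stone.

>>> send_rows(
  plan=[
    [[0,0,0.0415,0,0,0,1],[0,0,0.0415,0,0,0,1],[0,0,0,-0.031,0.126,0.076,1],[0,0,0,-0.031,0.126,0.076,1],[0,0,0,-0.031,0.126,0.076,1],[0,0,0,-0.031,0.126,0.076,1],[0,0,0,-0.031,0.126,0.076,1],[0,0,0,-0.031,0.126,0.076,1],[0,0,0,-0.031,0.126,0.076,1],[0,0,0,-0.031,0.126,0.076,1],[0,0,0,0,0,0,1],[0,0,0,0,0,0,1],[0,0,0,0,0,0,1]],
  ],
)

```text
clock: 15.5
position: [0.6136, 0.1984, 0.16]
ee_rot: [0.15, 0.989, -0.001, -0.001]
ft_force: [0.6, -0.7, -0.8]
grip_width: 0.999
grasp_force: 0.0
```

Run:
```python
from h import *
look((.613,.2),.022,'w7'); go([.613,.199,.036],72.7)
```

```text
seed (284, 199) [(0.013999999999999999, (617, 198, 102.1, 60.9, -17.5)), (0.022, (614, 198, 99.1, 59.1, -17.5)), (0.03, (612, 199, 96.1, 57.3, -17.5))] box [243. 136.] [323. 261.] t 72.7
turn -0.001 (rows>=1)  shift [0.006 0.003 0.624] rows>= 4 end t 72.7
```

>>> send_rows(
  plan=[
    [[0,0,0,0,0,0.12,1],[0,0,0,0,0,0.12,1],[0,0,0,0,0,0.12,1],[0,0,0,0,0,0.12,1],[0,0,0,0,0,0.1,1],[0,0,0,0,0,0.07,1],[0,0,0,0,0,0.025,1],[0,0,0,0,0,0,1],[0,0,0,0,0,0,1]],
  ],
)

```text
clock: 16.3
position: [0.6146, 0.1992, 0.0271]
ee_rot: [0.15, 0.989, 0.0, 0.001]
ft_force: [0.2, -0.3, 0.9]
grip_width: 0.999
grasp_force: 0.0
```

>>> send_rows(
  plan=[
    [[0,0,0,0,0,0,0],[0,0,0,0,0,0,0],[0,0,0,0,0,0,0],[0,0,0,0,0,0,0],[0,0,0,0,0,0,0],[0,0,0,0,0,0,0],[0,0,0,0,0,0,0]],
  ],
)

```text
clock: 16.88
position: [0.615, 0.1996, 0.0279]
ee_rot: [0.15, 0.989, 0.001, 0.001]
ft_force: [-1.8, -0.9, 9.0]
grip_width: 0.668
grasp_force: 84.9
```

>>> send_rows(
  plan=[
    [[0,0,0,0,0,-0.1,0],[0,0,0,0,0,-0.15,0],[0,0,0,0,0,-0.15,0],[0,0,0,0,0,-0.15,0],[0,0,0,0,0,-0.15,0],[0,0,0,0,0,-0.15,0],[0,0,0,0,0,0,0],[0,0,0,0,0,0,0],[0,0,0,0,0,0,0],[0,0,0,0,0,0,0]],
  ],
)

```text
clock: 17.72
position: [0.6129, 0.1992, 0.194]
ee_rot: [0.15, 0.989, -0.001, -0.001]
ft_force: [-0.8, -0.3, -3.8]
grip_width: 0.668
grasp_force: 87.9
```

```bash
cat >> h.py <<'E'
a_=np.radians(-10); B=np.array([.504,.023]); U=np.array([np.cos(a_),np.sin(a_)]); N=np.array([-U[1],U[0]])
E
python3 - <<'E'
from h import *
o,im=snap('wrist','w8'); [held(im,o,dz,(280,250),(40,5,6)) for dz in(-.008,-.004,0)]
go([*(B-.027*U),o['position'][2]],80)
E
```

```text
tool xy [13.8  0.7] size 77.9 60.6 ang-(t-90) 0.1 box [203. 163.] [362. 339.]
tool xy [15.7  0.1] size 75.6 58.8 ang-(t-90) 0.1 box [203. 163.] [362. 339.]
tool xy [17.9  0.5] size 73.3 57.0 ang-(t-90) 0.1 box [203. 163.] [362. 339.]
turn -0.084 (rows>=2)  shift [ 0.519 -0.962 -0.   ] rows>= 6 end t 80.0
```

>>> send_rows(
  plan=[
    [[0,0,-0.042,0,0,0,0],[0,0,-0.042,0,0,0,0],[0,0,0,0.074,-0.1375,0,0],[0,0,0,0.074,-0.1375,0,0],[0,0,0,0.074,-0.1375,0,0],[0,0,0,0.074,-0.1375,0,0],[0,0,0,0.074,-0.1375,0,0],[0,0,0,0.074,-0.1375,0,0],[0,0,0,0.074,-0.1375,0,0],[0,0,0,0,0,0,0],[0,0,0,0,0,0.12,0],[0,0,0,0,0,0.12,0],[0,0,0,0,0,0.12,0],[0,0,0,0,0,0.06,0],[0,0,0,0,0,0.03,0],[0,0,0,0,0,0,0],[0,0,0,0,0,0,0],[0,0,0,0,0,0,0]],
  ],
)

```text
clock: 19.27
position: [0.479, 0.028, 0.1067]
ee_rot: [0.088, 0.996, 0.0, 0.001]
ft_force: [0.1, -0.3, -3.9]
grip_width: 0.67
grasp_force: 87.9
```

```bash
cat >> h.py <<'E'
def uv():
    o=get_obs(); d=o['position'][:2]-B; print('u,n mm',(d@U*1000).round(1),(d@N*1000).round(1),'z',o['position'][2].round(4),'t',tang(o['ee_rot']).round(2),'f',o['ft_force'].round(1),'clk',o['clock'])
E
python3 -c "from h import *;uv()"
```

```text
u,n mm -25.5 0.6 z 0.1067 t 79.95 f [ 0.1 -0.3 -3.9] clk 19.2667
```

>>> send_rows(
  plan=[
    [[0,0,0,0,-0.004,0.03,0],[0,0,0,0,0,0.03,0],[0,0,0,0,0,0.015,0],[0,0,0,0,0,0,0],[0,0,0,0,0,0,0]],
  ],
)

```text
clock: 19.68
position: [0.4781, 0.0271, 0.0907]
ee_rot: [0.088, 0.996, -0.0, -0.0]
ft_force: [0.8, 0.5, -4.5]
grip_width: 0.672
grasp_force: 87.9
```

>>> send_rows(
  plan=[
    [[0,0,0,0,0,0.005,0],[0,0,0,0,0,0,0],[0,0,0,0,0,0,0]],
  ],
)

```text
clock: 19.93
position: [0.4783, 0.0272, 0.09]
ee_rot: [0.088, 0.996, 0.0, 0.0]
ft_force: [0.0, -0.9, -3.6]
grip_width: 0.669
grasp_force: 87.9
```

>>> send_rows(
  plan=[
    [[0,0,0,0,0,0.005,0],[0,0,0,0,0,0,0],[0,0,0,0,0,0,0]],
  ],
)

```text
clock: 20.18
position: [0.4783, 0.0272, 0.0898]
ee_rot: [0.088, 0.996, 0.0, -0.0]
ft_force: [-6.7, -0.1, 10.6]
grip_width: 0.666
grasp_force: 89.5
```

>>> send_rows(
  plan=[
    [[0,0,0,0,0,0.004,0],[0,0,0,0,0,0,0],[0,0,0,0,0,0,0]],
  ],
)

```text
clock: 20.43
position: [0.4784, 0.0272, 0.0898]
ee_rot: [0.088, 0.996, 0.001, -0.0]
ft_force: [-11.6, -2.1, 23.0]
grip_width: 0.667
grasp_force: 90.8
```

>>> send_rows(
  plan=[
    [[0,0,0,0,0,-0.004,0],[0,0,0,0,0,0,0],[0,0,0,-0.02,0,0,0],[0,0,0,-0.02,0,0,0],[0,0,0,-0.015,0,0,0],[0,0,0,-0.015,0,0,0],[0,0,0,-0.01,0,0,0],[0,0,0,-0.01,0,0,0],[0,0,0,-0.01,0,0,0],[0,0,0,0,0,0,0],[0,0,0,0,0,0,0]],
  ],
)

```text
clock: 21.35
position: [0.4982, 0.0242, 0.0899]
ee_rot: [0.087, 0.996, 0.001, 0.0]
ft_force: [-5.3, 1.1, 10.2]
grip_width: 0.669
grasp_force: 89.6
```

>>> send_rows(
  plan=[
    [[0,0,0,-0.01,0,0,0],[0,0,0,0,0,0,0],[0,0,0,0,0,0,0]],
  ],
)

```text
clock: 21.6
position: [0.5, 0.0239, 0.0898]
ee_rot: [0.087, 0.996, 0.001, 0.0]
ft_force: [-6.3, 0.4, 11.3]
grip_width: 0.671
grasp_force: 89.7
```

>>> send_rows(
  plan=[
    [[0,0,0,-0.01,0,0,0],[0,0,0,0,0,0,0],[0,0,0,0,0,0,0]],
  ],
)

```text
clock: 21.85
position: [0.502, 0.0236, 0.0899]
ee_rot: [0.087, 0.996, 0.001, 0.0]
ft_force: [-5.8, 1.7, 12.2]
grip_width: 0.667
grasp_force: 89.7
```

```bash
python3 -c "from h import *;uv()"
```

```text
u,n mm -2.1 0.2 z 0.0899 t 79.98 f [-5.8  1.7 12.2] clk 21.85
```

>>> send_rows(
  plan=[
    [[0,0,0,-0.005,-0.002,0,0],[0,0,0,-0.005,0,0,0],[0,0,0,0,0,0,0]],
  ],
)

```text
clock: 22.1
position: [0.5036, 0.023, 0.0898]
ee_rot: [0.087, 0.996, 0.001, -0.0]
ft_force: [-7.9, 2.2, 12.9]
grip_width: 0.667
grasp_force: 89.9
```

>>> send_rows(
  plan=[
    [[0,0,0,-0.005,0,0,0],[0,0,0,-0.005,0,0,0],[0,0,0,0,0,0,0]],
  ],
)

```text
clock: 22.35
position: [0.5037, 0.023, 0.0898]
ee_rot: [0.087, 0.996, 0.001, -0.003]
ft_force: [-20.5, 3.3, 25.1]
grip_width: 0.668
grasp_force: 91.1
```

>>> send_rows(
  plan=[
    [[0,0,0,-0.005,0,0,0],[0,0,0,0,0,0,0],[0,0,0,0,0,0,0]],
  ],
)

```text
clock: 22.6
position: [0.5038, 0.023, 0.0897]
ee_rot: [0.087, 0.996, 0.001, -0.004]
ft_force: [-25.5, 3.8, 30.5]
grip_width: 0.671
grasp_force: 91.8
```

The middle stone is home. I'll release it and go up to survey the right-hand side.

>>> send_rows(
  plan=[
    [[0,0,0,0.007,0,0,0],[0,0,0,0.007,0,-0.004,0],[0,0,0,0,0,0,0],[0,0,0,0,0,0,0.75],[0,0,0,0,0,0,0.85],[0,0,0,0,0,0,1],[0,0,0,0,0,0,1],[0,0,0,0,0,0,1]],
  ],
)

```text
clock: 23.27
position: [0.5042, 0.0221, 0.0898]
ee_rot: [0.088, 0.996, 0.0, 0.0]
ft_force: [0.2, -0.1, -0.3]
grip_width: 1.0
grasp_force: 0.0
```

>>> send_rows(
  plan=[
    [[0,0,0,0,0,-0.06,1],[0,0,0,0,0,-0.12,1],[0,0,0,0,0,-0.15,1],[0,0,0,0,0,-0.15,1],[0,0,0,0,0,-0.15,1],[0,0,0,0,0,-0.15,1],[0,0,0,0,0,-0.15,1],[0,0,0,0,0,-0.15,1],[0,0,0,0,0,0,1],[0,0,0,0,0,0,1],[0,0,0,0,0,0,1]],
  ],
)

```text
clock: 24.18
position: [0.5038, 0.0221, 0.3051]
ee_rot: [0.088, 0.996, -0.0, -0.0]
ft_force: [0.5, 0.2, -0.3]
grip_width: 1.001
grasp_force: 0.0
```

Run:
```python
from h import *
look((.504,.023),.084,'w9'); go([.577,-.30,.3],90); print(get_obs()['joint_pos'].round(2))
```

```text
seed (283, 176) [(0.07600000000000001, (505, 23, 100.1, 60.5, -10.0)), (0.084, (503, 23, 97.8, 59.1, -10.0)), (0.092, (502, 24, 95.6, 57.7, -10.0))] box [252. 125.] [314. 223.] t 80.0
turn -0.117 (rows>=2)  shift [-0.367 -1.611  0.023] rows>= 9 end t 90.0
[-0.57  0.02  0.45  1.71 -0.01  1.42  1.27]
```

>>> send_rows(
  plan=[
    [[0,0,0,-0.064,-0.152,0,1],[0,0,0,-0.064,-0.152,0,1],[0,0,0,-0.064,-0.152,0,1],[0,0,0,-0.064,-0.152,0,1],[0,0,0,-0.064,-0.152,0,1],[0,0,0,-0.064,-0.152,0,1],[0,0,0,-0.064,-0.152,0,1],[0,0,0,-0.064,-0.152,0,1],[0,0,0,-0.064,-0.152,0,1],[0,0,0,-0.064,-0.152,0,1],[0,0,0,0,0,0,1],[0,0,0,0,0,0,1],[0,0,0,0,0,0,1]],
  ],
)

```text
clock: 25.32
position: [0.5768, -0.2991, 0.3043]
ee_rot: [0.088, 0.996, 0.0, -0.001]
ft_force: [-0.8, 0.1, 0.4]
grip_width: 1.002
grasp_force: 0.0
```

Run:
```python
from h import *
import json
print(get_obs()['position'])
o,c,k=look((.577,-.355),.014,'w10'); json.dump([o['position'].tolist(),o['ee_rot'].tolist()],open('w10.json','w'))
im=cv2.imread('pics/w10.png')[:,:,::-1].copy();vis=cv2.imread('pics/w10v.png')[:,:,::-1].copy()
for n,P in [('tinA',(.592,-.208,.03)),('tinB',(.447,-.19,.03))]:
    s=tuple(int(v) for v in proj(c,[P])[0]); print(n,s)
    if 20<s[0]<540 and 20<s[1]<400:
        k=stone(im,s,70,(30,6,6),vis); print(rect(c,k,.03))
cv2.imwrite('pics/v10.png',vis[:,:,::-1])
```

```text
[ 0.57677135 -0.29906313  0.30432399]
seed (234, 172) [(0.006, (576, -359, 101.3, 59.8, -13.6)), (0.014, (574, -358, 99.4, 58.6, -13.6)), (0.022, (573, -357, 97.4, 57.5, -13.6))] box [207. 127.] [258. 212.] t 79.9
tinA (364, 165)
(598, -203, 83.8, 58.7, 19.1)
tinB (366, 21)
(455, -192, 64.6, 58.5, -1.0)
```

View pics/v10.png

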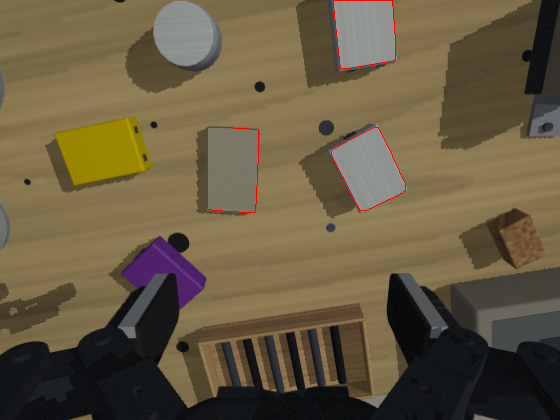

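The thin stone is at (233,170), tin A at (368,168) and tin B at the top (365,35). The yellow and purple look-alikes are clear of the stone, and the size check fits 14 mm. I'll hover over the thin stone.

```bash
python3 -c "
from h import *
go([.574,-.358,.15],76.4)"
```

```text
turn 0.042 (rows>=1)  shift [-0.055 -0.293  0.774] rows>= 5 end t 76.4
```

>>> send_rows(
  plan=[
    [[0,0,0.042,0,0,0,1],[0,0,0,-0.011,-0.058,0.154,1],[0,0,0,-0.011,-0.058,0.154,1],[0,0,0,-0.011,-0.058,0.154,1],[0,0,0,-0.011,-0.058,0.154,1],[0,0,0,-0.011,-0.058,0.154,1],[0,0,0,0,0,0,1],[0,0,0,0,0,0,1],[0,0,0,0,0,0,1]],
  ],
)

```text
clock: 26.12
position: [0.5752, -0.3574, 0.1536]
ee_rot: [0.118, 0.993, 0.0, 0.001]
ft_force: [0.5, -0.1, 0.8]
grip_width: 1.003
grasp_force: 0.0
```

Run:
```python
from h import *
look((.574,-.358),.014,'w11'); print(get_obs()['position']); go([.574,-.358,.02],76.4)
```

```text
seed (280, 198) [(0.006, (577, -359, 102.2, 60.9, -13.7)), (0.014, (574, -359, 99.2, 59.1, -13.7)), (0.022, (572, -358, 96.2, 57.3, -13.7))] box [240. 133.] [320. 258.] t 76.4
[ 0.57549348 -0.35754022  0.15416368]
turn 0.001 (rows>=1)  shift [ 0.007 -0.004  0.671] rows>= 4 end t 76.4
```

>>> send_rows(
  plan=[
    [[0,0,0,0.005,-0.003,0.12,1],[0,0,0,0,0,0.12,1],[0,0,0,0,0,0.12,1],[0,0,0,0,0,0.12,1],[0,0,0,0,0,0.1,1],[0,0,0,0,0,0.06,1],[0,0,0,0,0,0.02,1],[0,0,0,0,0,0,1],[0,0,0,0,0,0,1],[0,0,0,0,0,0,1]],
  ],
)

```text
clock: 27.0
position: [0.5739, -0.3593, 0.0215]
ee_rot: [0.119, 0.993, -0.0, 0.001]
ft_force: [0.2, -0.7, 0.4]
grip_width: 0.997
grasp_force: 0.0
```

>>> send_rows(
  plan=[
    [[0,0,0,0,0,0,0],[0,0,0,0,0,0,0],[0,0,0,0,0,0,0],[0,0,0,0,0,0,0],[0,0,0,0,0,0,0],[0,0,0,0,0,0,0],[0,0,0,0,0,0,0]],
  ],
)

```text
clock: 27.58
position: [0.5735, -0.3593, 0.0212]
ee_rot: [0.119, 0.993, -0.0, 0.001]
ft_force: [-2.2, 3.2, 8.1]
grip_width: 0.662
grasp_force: 84.3
```

>>> send_rows(
  plan=[
    [[0,0,0,0,0,-0.1,0],[0,0,0,0,0,-0.15,0],[0,0,0,0,0,-0.15,0],[0,0,0,0,0,-0.15,0],[0,0,0,0,0,-0.15,0],[0,0,0,0,0,-0.15,0],[0,0,0,0,0,-0.1,0],[0,0,0,0,0,0,0],[0,0,0,0,0,0,0],[0,0,0,0,0,0,0]],
  ],
)

```text
clock: 28.42
position: [0.5724, -0.3583, 0.2083]
ee_rot: [0.119, 0.993, 0.0, -0.001]
ft_force: [-0.6, -0.9, -3.6]
grip_width: 0.667
grasp_force: 86.6
```

Run:
```python
from h import *
o,im=snap('wrist','w12'); [held(im,o,dz,(280,250),(40,5,6)) for dz in(-.014,-.008,-.004)]
go([*(B-.027*U),o['position'][2]],80)
```

```text
tool xy [12.8  0.3] size 73.5 62.7 ang-(t-90) -0.1 box [204. 168.] [361. 328.]
tool xy [16.   0.5] size 70.4 60.0 ang-(t-90) -0.1 box [204. 168.] [361. 328.]
tool xy [17.9  0.1] size 68.3 58.2 ang-(t-90) -0.1 box [204. 168.] [361. 328.]
turn -0.042 (rows>=1)  shift [ 0.802  1.818 -0.002] rows>= 10 end t 80.0
```

>>> send_rows(
  plan=[
    [[0,0,-0.042,0,0,0,0],[0,0,0,0.073,0.165,0,0],[0,0,0,0.073,0.165,0,0],[0,0,0,0.073,0.165,0,0],[0,0,0,0.073,0.165,0,0],[0,0,0,0.073,0.165,0,0],[0,0,0,0.073,0.165,0,0],[0,0,0,0.073,0.165,0,0],[0,0,0,0.073,0.165,0,0],[0,0,0,0.073,0.165,0,0],[0,0,0,0.073,0.165,0,0],[0,0,0,0.073,0.165,0,0],[0,0,0,0,0,0,0],[0,0,0,0,0,0.12,0],[0,0,0,0,0,0.12,0],[0,0,0,0,0,0.12,0],[0,0,0,0,0,0.06,0],[0,0,0,0,0,0.02,0],[0,0,0,0,0,0,0],[0,0,0,0,0,0,0]],
  ],
)

```text
clock: 30.13
position: [0.478, 0.0266, 0.1218]
ee_rot: [0.088, 0.996, -0.0, -0.0]
ft_force: [1.0, 0.8, -1.7]
grip_width: 0.663
grasp_force: 86.6
```

```bash
python3 -c "from h import *;uv()"
```

```text
u,n mm -26.2 -1.0 z 0.1218 t 79.95 f [ 1.   0.8 -1.7] clk 30.1333
```

Shift n by +0.8 mm, then lower to contact near z = 0.105.

>>> send_rows(
  plan=[
    [[0,0,0,0,0.004,0.03,0],[0,0,0,0,0,0.03,0],[0,0,0,0,0,0.015,0],[0,0,0,0,0,0,0],[0,0,0,0,0,0,0]],
  ],
)

```text
clock: 30.55
position: [0.4781, 0.0274, 0.1066]
ee_rot: [0.088, 0.996, -0.0, -0.0]
ft_force: [0.1, 0.2, -2.4]
grip_width: 0.667
grasp_force: 86.7
```

>>> send_rows(
  plan=[
    [[0,0,0,0,0,0.005,0],[0,0,0,0,0,0,0],[0,0,0,0,0,0,0]],
  ],
)

```text
clock: 30.8
position: [0.4782, 0.0274, 0.1058]
ee_rot: [0.088, 0.996, 0.0, 0.0]
ft_force: [0.5, -1.0, -1.9]
grip_width: 0.667
grasp_force: 86.7
```

>>> send_rows(
  plan=[
    [[0,0,0,0,0,0.005,0],[0,0,0,0,0,0,0],[0,0,0,0,0,0,0]],
  ],
)

```text
clock: 31.05
position: [0.4784, 0.0275, 0.1052]
ee_rot: [0.088, 0.996, 0.0, 0.0]
ft_force: [-2.6, -0.0, 5.8]
grip_width: 0.67
grasp_force: 87.5
```

>>> send_rows(
  plan=[
    [[0,0,0,0,0,0.001,0],[0,0,0,0,0,0,0],[0,0,0,-0.02,0,0,0],[0,0,0,-0.02,0,0,0],[0,0,0,-0.015,0,0,0],[0,0,0,-0.01,0,0,0],[0,0,0,-0.01,0,0,0],[0,0,0,-0.01,0,0,0],[0,0,0,0,0,0,0],[0,0,0,0,0,0,0]],
  ],
)

```text
clock: 31.88
position: [0.4953, 0.0248, 0.1052]
ee_rot: [0.087, 0.996, 0.0, 0.0]
ft_force: [-3.5, 0.6, 8.3]
grip_width: 0.667
grasp_force: 87.9
```

>>> send_rows(
  plan=[
    [[0,0,0,-0.01,0,0,0],[0,0,0,0,0,0,0],[0,0,0,0,0,0,0]],
  ],
)

```text
clock: 32.13
position: [0.4972, 0.0245, 0.1052]
ee_rot: [0.087, 0.996, 0.0, 0.0]
ft_force: [-4.0, 0.2, 7.8]
grip_width: 0.67
grasp_force: 87.9
```

>>> send_rows(
  plan=[
    [[0,0,0,-0.01,0,0,0],[0,0,0,0,0,0,0],[0,0,0,0,0,0,0]],
  ],
)

```text
clock: 32.38
position: [0.4991, 0.0241, 0.1052]
ee_rot: [0.087, 0.996, 0.0, 0.0]
ft_force: [-4.4, 1.6, 7.7]
grip_width: 0.664
grasp_force: 87.9
```

```bash
python3 -c "from h import *;uv()"
```

```text
u,n mm -5.0 0.3 z 0.1052 t 79.97 f [-4.4  1.6  7.7] clk 32.3833
```

>>> send_rows(
  plan=[
    [[0,0,0,-0.005,-0.001,0,0],[0,0,0,-0.005,0,0,0],[0,0,0,0,0,0,0]],
  ],
)

```text
clock: 32.63
position: [0.5009, 0.0237, 0.1052]
ee_rot: [0.087, 0.996, 0.0, 0.0]
ft_force: [-4.6, 0.8, 8.9]
grip_width: 0.666
grasp_force: 87.9
```

>>> send_rows(
  plan=[
    [[0,0,0,-0.005,0,0,0],[0,0,0,-0.005,0,0,0],[0,0,0,0,0,0,0]],
  ],
)

```text
clock: 32.88
position: [0.5025, 0.0234, 0.1052]
ee_rot: [0.087, 0.996, 0.0, -0.001]
ft_force: [-7.6, 0.9, 11.6]
grip_width: 0.672
grasp_force: 88.3
```

>>> send_rows(
  plan=[
    [[0,0,0,-0.005,0,0,0],[0,0,0,0,0,0,0],[0,0,0,0,0,0,0]],
  ],
)

```text
clock: 33.13
position: [0.5026, 0.0234, 0.1051]
ee_rot: [0.087, 0.996, 0.001, -0.002]
ft_force: [-12.4, 2.0, 16.8]
grip_width: 0.666
grasp_force: 88.9
```

>>> send_rows(
  plan=[
    [[0,0,0,-0.005,0,0,0],[0,0,0,0,0,0,0],[0,0,0,0,0,0,0]],
  ],
)

```text
clock: 33.38
position: [0.5026, 0.0234, 0.1051]
ee_rot: [0.087, 0.996, 0.001, -0.003]
ft_force: [-17.9, 2.7, 22.5]
grip_width: 0.667
grasp_force: 89.6
```

>>> send_rows(
  plan=[
    [[0,0,0,0.006,0,0,0],[0,0,0,0.006,0,-0.003,0],[0,0,0,0,0,0,0],[0,0,0,0,0,0,0.75],[0,0,0,0,0,0,0.85],[0,0,0,0,0,0,1],[0,0,0,0,0,0,1],[0,0,0,0,0,0,1]],
  ],
)

```text
clock: 34.05
position: [0.5025, 0.0229, 0.1051]
ee_rot: [0.088, 0.996, 0.0, 0.0]
ft_force: [-0.6, 0.0, -0.1]
grip_width: 1.0
grasp_force: 0.0
```

>>> send_rows(
  plan=[
    [[0,0,0,0,0,-0.06,1],[0,0,0,0,0,-0.12,1],[0,0,0,0,0,-0.15,1],[0,0,0,0,0,-0.15,1],[0,0,0,0,0,-0.15,1],[0,0,0,0,0,-0.15,1],[0,0,0,0,0,-0.15,1],[0,0,0,0,0,-0.15,1],[0,0,0,0,0,0,1],[0,0,0,0,0,0,1],[0,0,0,0,0,0,1]],
  ],
)

```text
clock: 34.97
position: [0.5022, 0.0229, 0.3205]
ee_rot: [0.088, 0.996, -0.0, -0.0]
ft_force: [0.3, 0.3, -0.8]
grip_width: 1.003
grasp_force: 0.0
```

Run:
```python
from h import *
o,c,k=look((.504,.023),.098,'w13'); im=cv2.imread('pics/w13.png')[:,:,::-1].copy()
for n,P in [('tinC',(.437,.192,.03)),('tinB',(.447,-.187,.03)),('tinA',(.597,-.204,.03)),('tinD',(.595,.381,.03))]:
    s=tuple(int(v) for v in proj(c,[P])[0]); print(n,s)
    if 20<s[0]<540 and 20<s[1]<400: print(rect(c,stone(im,s,70,(30,6,6)),.03))
go([.437,.191,.16],84.1); go([.437,.191,.16],83.5)
```

```text
seed (282, 178) [(0.09, (505, 23, 100.7, 60.0, -10.0)), (0.098, (503, 23, 98.4, 58.7, -10.0)), (0.10600000000000001, (501, 24, 96.1, 57.3, -10.0))] box [252. 126.] [313. 224.] t 80.0
tinC (424, 78)
(438, 192, 82.9, 68.1, -5.9)
tinB (94, 148)
(446, -186, 83.4, 70.8, -1.0)
tinA (119, 266)
(595, -196, 82.9, 74.6, 19.1)
tinD (591, 188)
turn -0.048 (rows>=1)  shift [0.409 0.803 0.8  ] rows>= 7 end t 84.1
turn -0.041 (rows>=1)  shift [0.418 0.798 0.8  ] rows>= 7 end t 83.5
```

All three stones are home. Tins next, starting with tin C.

>>> send_rows(
  plan=[
    [[0,0,-0.048,0,0,0,1],[0,0,0,0.051,0.1,0.1,1],[0,0,0,0.051,0.1,0.1,1],[0,0,0,0.051,0.1,0.1,1],[0,0,0,0.051,0.1,0.1,1],[0,0,0,0.051,0.1,0.1,1],[0,0,0,0.051,0.1,0.1,1],[0,0,0,0.051,0.1,0.1,1],[0,0,0,0.051,0.1,0.1,1],[0,0,0,0,0,0,1],[0,0,0,0,0,0,1],[0,0,0,0,0,0,1]],
  ],
)

```text
clock: 36.02
position: [0.4377, 0.1898, 0.1607]
ee_rot: [0.052, 0.999, -0.0, -0.0]
ft_force: [0.1, 1.2, -0.2]
grip_width: 1.001
grasp_force: 0.0
```

Run:
```python
from h import *
look((.437,.191),.03,'w14',(30,6,6)); print(get_obs()['position']); go([.437,.191,.032],84.1)
```

```text
seed (283, 202) [(0.022, (440, 188, 85.4, 60.8, -6.0)), (0.03, (437, 188, 82.8, 58.9, -6.0)), (0.038, (435, 188, 80.2, 57.1, -6.0))] box [239. 147.] [321. 254.] t 84.1
[0.43807261 0.1896377  0.16121416]
turn -0.001 (rows>=1)  shift [0.006 0.006 0.646] rows>= 4 end t 84.1
```

>>> send_rows(
  plan=[
    [[0,0,0,0.003,-0.005,0.12,1],[0,0,0,0,0,0.12,1],[0,0,0,0,0,0.12,1],[0,0,0,0,0,0.12,1],[0,0,0,0,0,0.1,1],[0,0,0,0,0,0.05,1],[0,0,0,0,0,0.015,1],[0,0,0,0,0,0,1],[0,0,0,0,0,0,0],[0,0,0,0,0,0,0],[0,0,0,0,0,0,0],[0,0,0,0,0,0,0],[0,0,0,0,0,0,0],[0,0,0,0,0,0,0],[0,0,0,0,0,0,0]],
  ],
  squeeze=70,
)

```text
clock: 37.32
position: [0.438, 0.1899, 0.0338]
ee_rot: [0.052, 0.999, 0.001, 0.001]
ft_force: [-2.6, -1.9, 10.8]
grip_width: 0.675
grasp_force: 73.7
```

>>> send_rows(
  plan=[
    [[0,0,0,0,0,-0.1,0],[0,0,0,0,0,-0.15,0],[0,0,0,0,0,-0.15,0],[0,0,0,0,0,-0.15,0],[0,0,0,0,0,-0.15,0],[0,0,0,0,0,-0.1,0],[0,0,0,0,0,0,0],[0,0,0,0,0,0,0],[0,0,0,0,0,0,0]],
  ],
)

```text
clock: 38.07
position: [0.4364, 0.1893, 0.1912]
ee_rot: [0.052, 0.999, -0.0, -0.0]
ft_force: [-0.5, 0.2, -2.9]
grip_width: 0.675
grasp_force: 77.9
```

Run:
```python
from h import *
o,im=snap('wrist','w15'); [held(im,o,dz,(280,250),(60,6,8)) for dz in(-.006,-.002)]
go([.5035,.023,o['position'][2]],80)
```

```text
tool xy [3.4 0.3] size 93.1 60.1 ang-(t-90) 0.1 box [205. 172.] [362. 376.]
tool xy [5.5 1.1] size 90.3 58.3 ang-(t-90) 0.1 box [205. 172.] [362. 376.]
turn 0.048 (rows>=1)  shift [-0.476 -0.76  -0.002] rows>= 5 end t 80.0
```

>>> send_rows(
  plan=[
    [[0,0,0.048,0,0,0,0],[0,0,0,-0.08,-0.127,0,0],[0,0,0,-0.08,-0.127,0,0],[0,0,0,-0.08,-0.127,0,0],[0,0,0,-0.08,-0.127,0,0],[0,0,0,-0.08,-0.127,0,0],[0,0,0,-0.08,-0.127,0,0],[0,0,0,0,0,0,0],[0,0,0,0,0,0.1,0],[0,0,0,0,0,0.1,0],[0,0,0,0,0,0.06,0],[0,0,0,0,0,0,0],[0,0,0,0,0,0,0],[0,0,0,0,0,0,0]],
  ],
)

```text
clock: 39.28
position: [0.505, 0.0228, 0.1404]
ee_rot: [0.088, 0.996, -0.0, -0.0]
ft_force: [-0.0, 0.1, -3.2]
grip_width: 0.678
grasp_force: 77.8
```

```bash
python3 -c "from h import *;uv()"
```

```text
u,n mm 1.1 -0.0 z 0.1404 t 79.95 f [-0.   0.1 -3.2] clk 39.2833
```

>>> send_rows(
  plan=[
    [[0,0,0,0,0,0.025,0],[0,0,0,0,0,0.0125,0],[0,0,0,0,0,0,0],[0,0,0,0,0,0,0]],
  ],
)

```text
clock: 39.62
position: [0.5049, 0.0228, 0.1326]
ee_rot: [0.088, 0.996, 0.0, -0.0]
ft_force: [-0.1, 0.2, -3.3]
grip_width: 0.676
grasp_force: 77.9
```

>>> send_rows(
  plan=[
    [[0,0,0,0,0,0.004,0],[0,0,0,0,0,0,0],[0,0,0,0,0,0,0]],
  ],
)

```text
clock: 39.87
position: [0.5051, 0.0228, 0.132]
ee_rot: [0.088, 0.996, 0.0, 0.0]
ft_force: [-0.1, -0.4, -1.8]
grip_width: 0.673
grasp_force: 77.9
```

Contact is starting (-3.2 to -1.8 N), so release, lift and check.

>>> send_rows(
  plan=[
    [[0,0,0,0,0,0.002,0],[0,0,0,0,0,0,0],[0,0,0,0,0,0,0.75],[0,0,0,0,0,0,0.85],[0,0,0,0,0,0,1],[0,0,0,0,0,0,1],[0,0,0,0,0,0,1]],
  ],
)

```text
clock: 40.45
position: [0.505, 0.0228, 0.1314]
ee_rot: [0.088, 0.996, 0.0, 0.0]
ft_force: [0.4, 1.2, 0.1]
grip_width: 1.002
grasp_force: 0.0
```

>>> send_rows(
  plan=[
    [[0,0,0,0,0,-0.06,1],[0,0,0,0,0,-0.12,1],[0,0,0,0,0,-0.15,1],[0,0,0,0,0,-0.15,1],[0,0,0,0,0,-0.15,1],[0,0,0,0,0,-0.15,1],[0,0,0,0,0,0,1],[0,0,0,0,0,0,1],[0,0,0,0,0,0,1]],
  ],
)

```text
clock: 41.2
position: [0.5047, 0.0228, 0.2868]
ee_rot: [0.087, 0.996, 0.0, -0.0]
ft_force: [-0.4, 0.2, -0.5]
grip_width: 1.002
grasp_force: 0.0
```

Run:
```python
from h import *
o,c,k=look((.504,.023),.128,'w16',(30,6,6)); im=cv2.imread('pics/w16.png')[:,:,::-1].copy()
for n,P in [('tinB',(.447,-.187,.03)),('tinA',(.597,-.204,.03))]:
    s=tuple(int(v) for v in proj(c,[P])[0]); print(n,s)
    if 20<s[0]<540 and 20<s[1]<400: print(rect(c,stone(im,s,70,(30,6,6)),.03))
go([.446,-.188,.17],89); go([.596,-.203,.17],109.1)
```

```text
seed (282, 192) [(0.12, (507, 24, 85.9, 60.6, -10.0)), (0.128, (505, 24, 83.5, 58.9, -10.0)), (0.136, (503, 24, 81.2, 57.3, -10.0))] box [247. 142.] [321. 241.] t 80.0
tinB (77, 150)
(446, -185, 83.6, 71.8, -1.0)
tinA (107, 277)
(594, -196, 84.0, 75.9, 19.1)
turn -0.105 (rows>=2)  shift [ 0.274 -1.059  0.582] rows>= 7 end t 89.0
turn -0.339 (rows>=5)  shift [-0.063 -1.216  0.582] rows>= 7 end t 109.1
```

>>> send_rows(
  plan=[
    [[0,0,-0.0525,0,0,0,1],[0,0,-0.0525,0,0,0,1],[0,0,0,0.034,-0.134,0.0725,1],[0,0,0,0.034,-0.134,0.0725,1],[0,0,0,0.034,-0.134,0.0725,1],[0,0,0,0.034,-0.134,0.0725,1],[0,0,0,0.034,-0.134,0.0725,1],[0,0,0,0.034,-0.134,0.0725,1],[0,0,0,0.034,-0.134,0.0725,1],[0,0,0,0.034,-0.134,0.0725,1],[0,0,0,0,0,0,1],[0,0,0,0,0,0,1],[0,0,0,0,0,0,1]],
  ],
)

```text
clock: 42.33
position: [0.4466, -0.19, 0.1709]
ee_rot: [0.009, 1.0, 0.0, -0.001]
ft_force: [-0.8, 0.3, 0.2]
grip_width: 1.0
grasp_force: 0.0
```

Run:
```python
from h import *
o,c,k=look((.446,-.190),.03,'w17',(30,6,6)); print(get_obs()['position'])
P=rect(c,k,.03); go([P[0]/1000,P[1]/1000,.032],90+P[4])
```

```text
seed (281, 198) [(0.022, (447, -192, 86.2, 60.7, -0.8)), (0.03, (445, -192, 83.6, 59.0, -0.8)), (0.038, (443, -192, 81.1, 57.2, -0.8))] box [239. 143.] [319. 248.] t 89.0
[ 0.447008   -0.18959839  0.17120834]
turn -0.002 (rows>=1)  shift [ 0.01  -0.012  0.696] rows>= 4 end t 89.2
```

>>> send_rows(
  plan=[
    [[0,0,-0.002,0.008,-0.011,0.12,1],[0,0,0,0,0,0.12,1],[0,0,0,0,0,0.12,1],[0,0,0,0,0,0.12,1],[0,0,0,0,0,0.12,1],[0,0,0,0,0,0.07,1],[0,0,0,0,0,0.025,1],[0,0,0,0,0,0,1],[0,0,0,0,0,0,0],[0,0,0,0,0,0,0],[0,0,0,0,0,0,0],[0,0,0,0,0,0,0],[0,0,0,0,0,0,0],[0,0,0,0,0,0,0],[0,0,0,0,0,0,0]],
  ],
  squeeze=70,
)

```text
clock: 43.63
position: [0.4462, -0.1928, 0.034]
ee_rot: [0.007, 1.0, 0.0, 0.001]
ft_force: [-2.8, 1.6, 10.3]
grip_width: 0.679
grasp_force: 73.4
```

>>> send_rows(
  plan=[
    [[0,0,0,0,0,-0.1,0],[0,0,0,0,0,-0.15,0],[0,0,0,0,0,-0.15,0],[0,0,0,0,0,-0.15,0],[0,0,0,0,0,-0.15,0],[0,0,0,0,0,-0.15,0],[0,0,0,0,0,-0.1,0],[0,0,0,0,0,0,0],[0,0,0,0,0,0,0],[0,0,0,0,0,0,0]],
  ],
)

```text
clock: 44.47
position: [0.4446, -0.1926, 0.2218]
ee_rot: [0.007, 1.0, 0.0, -0.0]
ft_force: [0.2, -0.1, -2.1]
grip_width: 0.675
grasp_force: 77.5
```

Run:
```python
from h import *
o,im=snap('wrist','w18'); held(im,o,-.004,(280,250),(60,6,8))
go([.505,.023,o['position'][2]],80)
```

```text
tool xy [3.6 0.5] size 88.4 59.5 ang-(t-90) 0.4 box [204. 178.] [362. 374.]
turn 0.107 (rows>=2)  shift [-0.111  1.114 -0.002] rows>= 6 end t 80.0
```

>>> send_rows(
  plan=[
    [[0,0,0.0535,0,0,0,0],[0,0,0.0535,0,0,0,0],[0,0,0,-0.016,0.159,0,0],[0,0,0,-0.016,0.159,0,0],[0,0,0,-0.016,0.159,0,0],[0,0,0,-0.016,0.159,0,0],[0,0,0,-0.016,0.159,0,0],[0,0,0,-0.016,0.159,0,0],[0,0,0,-0.016,0.159,0,0],[0,0,0,0,0,0,0],[0,0,0,0,0,0.1,0],[0,0,0,0,0,0.1,0],[0,0,0,0,0,0.05,0],[0,0,0,0,0,0,0],[0,0,0,0,0,0,0],[0,0,0,0,0,0,0]],
  ],
)

```text
clock: 45.85
position: [0.5063, 0.0223, 0.1731]
ee_rot: [0.088, 0.996, 0.0, 0.0]
ft_force: [-0.7, -0.6, -2.0]
grip_width: 0.676
grasp_force: 77.4
```

```bash
python3 -c "from h import *;uv()"
```

```text
u,n mm 2.4 -0.3 z 0.1731 t 79.94 f [-0.7 -0.6 -2. ] clk 45.85
```

>>> send_rows(
  plan=[
    [[0,0,0,0.0075,0.001,0.025,0],[0,0,0,0,0,0.0175,0],[0,0,0,0,0,0.008,0],[0,0,0,0,0,0,0],[0,0,0,0,0,0,0]],
  ],
)

```text
clock: 46.27
position: [0.5046, 0.0229, 0.1624]
ee_rot: [0.088, 0.996, 0.0, 0.0]
ft_force: [0.3, -0.6, -2.6]
grip_width: 0.678
grasp_force: 77.5
```

>>> send_rows(
  plan=[
    [[0,0,0,0,0,0.004,0],[0,0,0,0,0,0,0],[0,0,0,0,0,0,0]],
  ],
)

```text
clock: 46.52
position: [0.5047, 0.0229, 0.1621]
ee_rot: [0.088, 0.996, 0.0, 0.0]
ft_force: [-2.6, -0.2, 5.4]
grip_width: 0.675
grasp_force: 78.2
```

>>> send_rows(
  plan=[
    [[0,0,0,0,0,-0.001,0],[0,0,0,0,0,0,0],[0,0,0,0,0,0,0.75],[0,0,0,0,0,0,0.85],[0,0,0,0,0,0,1],[0,0,0,0,0,0,1],[0,0,0,0,0,0,1]],
  ],
)

```text
clock: 47.1
position: [0.5045, 0.023, 0.1616]
ee_rot: [0.088, 0.996, 0.0, -0.0]
ft_force: [0.0, -0.3, 0.3]
grip_width: 0.999
grasp_force: 0.0
```

>>> send_rows(
  plan=[
    [[0,0,0,0,0,-0.06,1],[0,0,0,0,0,-0.12,1],[0,0,0,0,0,-0.15,1],[0,0,0,0,0,-0.15,1],[0,0,0,0,0,-0.15,1],[0,0,0,0,0,-0.15,1],[0,0,0,0,0,0,1],[0,0,0,0,0,0,1],[0,0,0,0,0,0,1]],
  ],
)

```text
clock: 47.85
position: [0.5043, 0.0229, 0.317]
ee_rot: [0.088, 0.996, -0.0, -0.0]
ft_force: [0.2, 0.5, -0.6]
grip_width: 0.999
grasp_force: 0.0
```

Run:
```python
from h import *
o,c,k=look((.504,.023),.158,'w19',(30,6,6)); im=cv2.imread('pics/w19.png')[:,:,::-1].copy()
s=tuple(int(v) for v in proj(c,[(.597,-.204,.03)])[0]); print(s); print(o['position'])
go([.597,-.203,.17],109.1)
```

```text
seed (282, 192) [(0.15, (506, 24, 84.9, 60.5, -10.0)), (0.158, (503, 24, 82.6, 58.9, -10.0)), (0.166, (501, 25, 80.3, 57.2, -10.0))] box [247. 141.] [321. 239.] t 80.0
(118, 266)
[0.5043313  0.02293166 0.31704504]
turn -0.339 (rows>=5)  shift [-0.069 -1.219  0.733] rows>= 8 end t 109.1
```

>>> send_rows(
  plan=[
    [[0,0,-0.068,0,0,0,1],[0,0,-0.068,0,0,0,1],[0,0,-0.068,0,0,0,1],[0,0,-0.068,0,0,0,1],[0,0,-0.067,0,0,0,1],[0,0,0,-0.0085,-0.152,0.091,1],[0,0,0,-0.0085,-0.152,0.091,1],[0,0,0,-0.0085,-0.152,0.091,1],[0,0,0,-0.0085,-0.152,0.091,1],[0,0,0,-0.0085,-0.152,0.091,1],[0,0,0,-0.0085,-0.152,0.091,1],[0,0,0,-0.0085,-0.152,0.091,1],[0,0,0,-0.0085,-0.152,0.091,1],[0,0,0,0,0,0,1],[0,0,0,0,0,0,1],[0,0,0,0,0,0,1]],
  ],
)

```text
clock: 49.23
position: [0.5965, -0.202, 0.1712]
ee_rot: [-0.166, 0.986, 0.0, -0.001]
ft_force: [-0.3, 0.3, -0.0]
grip_width: 1.0
grasp_force: 0.0
```

Run:
```python
from h import *
o,c,k=look((.597,-.203),.03,'w20',(30,6,6)); print(get_obs()['position'])
P=rect(c,k,.03); go([P[0]/1000,P[1]/1000,.032],90+P[4])
```

```text
seed (280, 199) [(0.022, (600, -203, 84.8, 60.7, 19.1)), (0.03, (597, -204, 82.4, 59.0, 19.1)), (0.038, (595, -204, 79.9, 57.2, 19.1))] box [240. 146.] [319. 249.] t 109.1
[ 0.5969256  -0.2013503   0.17197096]
turn 0.001 (rows>=1)  shift [ 0.004 -0.013  0.7  ] rows>= 4 end t 109.1
```

>>> send_rows(
  plan=[
    [[0,0,0,0.003,-0.011,0.12,1],[0,0,0,0,0,0.12,1],[0,0,0,0,0,0.12,1],[0,0,0,0,0,0.12,1],[0,0,0,0,0,0.12,1],[0,0,0,0,0,0.07,1],[0,0,0,0,0,0.027,1],[0,0,0,0,0,0,1],[0,0,0,0,0,0,0],[0,0,0,0,0,0,0],[0,0,0,0,0,0,0],[0,0,0,0,0,0,0],[0,0,0,0,0,0,0],[0,0,0,0,0,0,0],[0,0,0,0,0,0,0]],
  ],
  squeeze=70,
)

```text
clock: 50.53
position: [0.5983, -0.2051, 0.0349]
ee_rot: [-0.166, 0.986, -0.0, 0.002]
ft_force: [-1.8, 0.8, 7.6]
grip_width: 0.675
grasp_force: 75.0
```

>>> send_rows(
  plan=[
    [[0,0,0,0,0,-0.1,0],[0,0,0,0,0,-0.15,0],[0,0,0,0,0,-0.15,0],[0,0,0,0,0,-0.15,0],[0,0,0,0,0,-0.15,0],[0,0,0,0,0,-0.15,0],[0,0,0,0,0,-0.15,0],[0,0,0,0,0,-0.1,0],[0,0,0,0,0,0,0],[0,0,0,0,0,0,0],[0,0,0,0,0,0,0]],
  ],
)

```text
clock: 51.45
position: [0.5966, -0.2044, 0.2519]
ee_rot: [-0.166, 0.986, 0.0, -0.0]
ft_force: [0.2, 0.4, -3.1]
grip_width: 0.675
grasp_force: 76.4
```

Run:
```python
from h import *
o,im=snap('wrist','w21'); held(im,o,-.004,(280,250),(60,6,8))
go([.505,.023,o['position'][2]],80)
```

```text
tool xy [-4.6  3.1] size 95.0 62.4 ang-(t-90) 0.1 box [206. 190.] [362. 394.]
turn 0.339 (rows>=5)  shift [ 0.648  1.04  -0.002] rows>= 7 end t 80.0
```

>>> send_rows(
  plan=[
    [[0,0,0.068,0,0,0,0],[0,0,0.068,0,0,0,0],[0,0,0.068,0,0,0,0],[0,0,0.068,0,0,0,0],[0,0,0.067,0,0,0,0],[0,0,0,0.0925,0.1485,0,0],[0,0,0,0.0925,0.1485,0,0],[0,0,0,0.0925,0.1485,0,0],[0,0,0,0.0925,0.1485,0,0],[0,0,0,0.0925,0.1485,0,0],[0,0,0,0.0925,0.1485,0,0],[0,0,0,0.0925,0.1485,0,0],[0,0,0,0,0,0,0],[0,0,0,0,0,0.1,0],[0,0,0,0,0,0.1,0],[0,0,0,0,0,0.05,0],[0,0,0,0,0,0,0],[0,0,0,0,0,0,0],[0,0,0,0,0,0,0]],
  ],
)

```text
clock: 53.08
position: [0.5062, 0.0224, 0.2033]
ee_rot: [0.088, 0.996, 0.0, 0.0]
ft_force: [0.4, -0.4, -2.7]
grip_width: 0.677
grasp_force: 76.4
```

```bash
python3 -c "
from h import *
uv(); o,im=snap('wrist','w22'); held(im,o,-.005,(280,250),(60,6,8))"
```

```text
u,n mm 2.3 -0.2 z 0.2033 t 79.93 f [ 0.4 -0.4 -2.7] clk 53.0833
tool xy [8.4 0.2] size 98.6 59.4 ang-(t-90) 0.1 box [204. 151.] [362. 373.]
```

>>> send_rows(
  plan=[
    [[0,0,0,0.0065,0.001,0.025,0],[0,0,0,0,0,0.0175,0],[0,0,0,0,0,0.006,0],[0,0,0,0,0,0,0],[0,0,0,0,0,0,0]],
  ],
)

```text
clock: 53.55
position: [0.5046, 0.023, 0.193]
ee_rot: [0.088, 0.996, 0.0, 0.0]
ft_force: [0.7, 0.1, -3.0]
grip_width: 0.674
grasp_force: 76.5
```

>>> send_rows(
  plan=[
    [[0,0,0,0,0,0.004,0],[0,0,0,0,0,0,0],[0,0,0,0,0,0,0]],
  ],
)

```text
clock: 53.8
position: [0.5047, 0.023, 0.1928]
ee_rot: [0.088, 0.996, 0.0, 0.0]
ft_force: [-3.7, 0.2, 6.1]
grip_width: 0.674
grasp_force: 77.4
```

>>> send_rows(
  plan=[
    [[0,0,0,0,0,-0.001,0],[0,0,0,0,0,0,0],[0,0,0,0,0,0,0.75],[0,0,0,0,0,0,0.85],[0,0,0,0,0,0,1],[0,0,0,0,0,0,1],[0,0,0,0,0,0,1]],
  ],
)

```text
clock: 54.38
position: [0.5046, 0.023, 0.1923]
ee_rot: [0.088, 0.996, 0.0, 0.0]
ft_force: [-0.1, -0.6, 0.5]
grip_width: 0.994
grasp_force: 0.0
```

>>> send_rows(
  plan=[
    [[0,0,0,0,0,-0.06,1],[0,0,0,0,0,-0.12,1],[0,0,0,0,0,-0.15,1],[0,0,0,0,0,-0.15,1],[0,0,0,0,0,-0.15,1],[0,0,0,0,0,-0.1,1],[0,0,0,0,0,0,1],[0,0,0,0,0,0,1],[0,0,0,0,0,0,1]],
  ],
)

```text
clock: 55.13
position: [0.5043, 0.023, 0.3376]
ee_rot: [0.088, 0.996, -0.0, -0.0]
ft_force: [0.0, -0.1, -0.0]
grip_width: 0.999
grasp_force: 0.0
```

Run:
```python
from h import *
o,c,k=look((.504,.023),.188,'w23',(30,6,6)); print(o['position'])
go([.596,.381,.17],92.8)
```

```text
seed (282, 196) [(0.18, (506, 24, 85.2, 60.6, -10.0)), (0.188, (504, 24, 82.7, 58.9, -10.0)), (0.196, (502, 25, 80.3, 57.2, -10.0))] box [245. 143.] [322. 244.] t 80.0
[0.50430005 0.02298783 0.33758463]
turn -0.149 (rows>=2)  shift [-0.546  1.765  0.837] rows>= 11 end t 92.8
```

>>> send_rows(
  plan=[
    [[0,0,-0.0745,0,0,0,1],[0,0,-0.0745,0,0,0,1],[0,0,0,-0.0455,0.147,0.07,1],[0,0,0,-0.0455,0.147,0.07,1],[0,0,0,-0.0455,0.147,0.07,1],[0,0,0,-0.0455,0.147,0.07,1],[0,0,0,-0.0455,0.147,0.07,1],[0,0,0,-0.0455,0.147,0.07,1],[0,0,0,-0.0455,0.147,0.07,1],[0,0,0,-0.0455,0.147,0.07,1],[0,0,0,-0.0455,0.147,0.07,1],[0,0,0,-0.0455,0.147,0.07,1],[0,0,0,-0.0455,0.147,0.07,1],[0,0,0,-0.0455,0.147,0.07,1],[0,0,0,0,0,0,1],[0,0,0,0,0,0,1],[0,0,0,0,0,0,1]],
  ],
)

```text
clock: 56.6
position: [0.5966, 0.3795, 0.1694]
ee_rot: [-0.024, 1.0, -0.001, -0.0]
ft_force: [-0.5, -0.4, -0.2]
grip_width: 0.999
grasp_force: 0.0
```

Run:
```python
from h import *
o,c,k=look((.596,.381),.03,'w24',(30,6,6)); print(get_obs()['position'])
P=rect(c,k,.03); go([P[0]/1000,P[1]/1000,.032],90+P[4])
```

```text
seed (284, 199) [(0.022, (598, 374, 21.3, 6.5, -87.2)), (0.03, (595, 374, 20.7, 6.3, -87.2)), (0.038, (593, 374, 20.0, 6.2, -87.2))] box [262. 194.] [289. 202.] t 92.7
[0.59702947 0.37908882 0.17029502]
turn 1.046 (rows>=13)  shift [-0.025 -0.011  0.691] rows>= 4 end t 2.8
```

Run:
```python
from h import *
im=cv2.imread('pics/w24.png')[:,:,::-1].copy(); o=get_obs(); c=cam('wrist',o)
lab=cv2.cvtColor(cv2.medianBlur(im,3),cv2.COLOR_RGB2LAB)
print(lab[100:300:20,284].tolist()); print(lab[200,200:370:12].tolist())
for s in [(275,170),(290,225)]:
  for t in [(45,6,8),(70,8,9)]:
    k=stone(im,s,110,t); print(s,t,rect(c,k,.03),k.min(0),k.max(0))
```

```text
[[132, 128, 152], [123, 129, 151], [132, 129, 152], [131, 129, 151], [126, 129, 151], [99, 126, 129], [156, 126, 129], [158, 126, 129], [158, 126, 130], [158, 126, 130]]
[[126, 129, 151], [126, 129, 151], [126, 129, 151], [80, 128, 145], [80, 129, 144], [79, 128, 142], [98, 126, 129], [99, 126, 129], [82, 128, 127], [99, 127, 129], [103, 126, 129], [101, 126, 130], [131, 129, 151], [131, 129, 152], [132, 128, 152]]
(275, 170) (45, 6, 8) (582, 372, 179.9, 167.7, -87.2) [165.  60.] [384. 279.]
(275, 170) (70, 8, 9) (582, 372, 179.9, 167.7, -87.2) [165.  60.] [384. 279.]
(290, 225) (45, 6, 8) (640, 395, 84.0, 59.4, 2.7) [262. 202.] [338. 298.]
(290, 225) (70, 8, 9) (637, 394, 90.4, 60.4, 2.5) [261. 194.] [338. 298.]
```

The tin was knocked about 45 mm and is now near (640, 395). I'll hover there and measure again.

>>> send_rows(
  plan=[
    [[0,0,0,-0.11,0.035,0,1],[0,0,0,-0.11,0.035,0,1],[0,0,0,0,0,0,1],[0,0,0,0,0,0,1],[0,0,0,0,0,0,1]],
  ],
)

```text
clock: 57.07
position: [0.6401, 0.3956, 0.171]
ee_rot: [-0.023, 1.0, 0.0, 0.0]
ft_force: [-0.7, -0.8, 0.2]
grip_width: 0.999
grasp_force: 0.0
```

Run:
```python
from h import *
o,c,k=look((.64,.395),.03,'w25',(30,6,6)); print(get_obs()['position'])
P=rect(c,k,.03); go([P[0]/1000,P[1]/1000,.032],90+P[4])
```

```text
seed (281, 199) [(0.022, (642, 395, 85.6, 60.7, 2.6)), (0.03, (639, 395, 83.1, 58.9, 2.6)), (0.038, (637, 395, 80.6, 57.1, 2.6))] box [242. 144.] [321. 248.] t 92.7
[0.63973857 0.39595101 0.17110108]
turn 0.001 (rows>=1)  shift [ 0.004 -0.005  0.696] rows>= 4 end t 92.6
```

>>> send_rows(
  plan=[
    [[0,0,0,0.003,-0.004,0.12,1],[0,0,0,0,0,0.12,1],[0,0,0,0,0,0.12,1],[0,0,0,0,0,0.12,1],[0,0,0,0,0,0.12,1],[0,0,0,0,0,0.07,1],[0,0,0,0,0,0.025,1],[0,0,0,0,0,0,1],[0,0,0,0,0,0,0],[0,0,0,0,0,0,0],[0,0,0,0,0,0,0],[0,0,0,0,0,0,0],[0,0,0,0,0,0,0],[0,0,0,0,0,0,0],[0,0,0,0,0,0,0]],
  ],
  squeeze=70,
)

```text
clock: 58.37
position: [0.6406, 0.3966, 0.0341]
ee_rot: [-0.024, 1.0, 0.001, 0.002]
ft_force: [-0.8, -0.4, 6.9]
grip_width: 0.68
grasp_force: 76.0
```

>>> send_rows(
  plan=[
    [[0,0,0,0,0,-0.1,0],[0,0,0,0,0,-0.15,0],[0,0,0,0,0,-0.17,0],[0,0,0,0,0,-0.17,0],[0,0,0,0,0,-0.17,0],[0,0,0,0,0,-0.17,0],[0,0,0,0,0,-0.17,0],[0,0,0,0,0,-0.12,0],[0,0,0,0,0,0,0],[0,0,0,0,0,0,0],[0,0,0,0,0,0,0]],
  ],
)

```text
clock: 59.28
position: [0.639, 0.3958, 0.2745]
ee_rot: [-0.024, 1.0, -0.0, -0.001]
ft_force: [0.4, -0.8, -2.8]
grip_width: 0.674
grasp_force: 75.9
```

Run:
```python
from h import *
o,im=snap('wrist','w26'); held(im,o,-.004,(280,250),(60,6,8))
go([.5045,.023,o['position'][2]],80)
```

```text
tool xy [1.  0.3] size 94.5 59.9 ang-(t-90) 0.0 box [205. 178.] [362. 385.]
turn 0.148 (rows>=2)  shift [ 0.338 -1.952 -0.004] rows>= 10 end t 80.0
```

>>> send_rows(
  plan=[
    [[0,0,0.074,0,0,0,0],[0,0,0.074,0,0,0,0],[0,0,0,0.028,-0.163,0,0],[0,0,0,0.028,-0.163,0,0],[0,0,0,0.028,-0.163,0,0],[0,0,0,0.028,-0.163,0,0],[0,0,0,0.028,-0.163,0,0],[0,0,0,0.028,-0.163,0,0],[0,0,0,0.028,-0.163,0,0],[0,0,0,0.028,-0.163,0,0],[0,0,0,0.028,-0.163,0,0],[0,0,0,0.028,-0.163,0,0],[0,0,0,0.028,-0.163,0,0],[0,0,0,0.028,-0.163,0,0],[0,0,0,0,0,0,0],[0,0,0,0,0,0.1,0],[0,0,0,0,0,0.1,0],[0,0,0,0,0,0,0],[0,0,0,0,0,0,0],[0,0,0,0,0,0,0]],
  ],
)

```text
clock: 61.0
position: [0.5056, 0.0223, 0.2359]
ee_rot: [0.087, 0.996, -0.0, -0.0]
ft_force: [0.1, 0.5, -1.9]
grip_width: 0.68
grasp_force: 76.1
```

```bash
python3 -c "from h import *;uv()"
```

```text
u,n mm 1.7 -0.4 z 0.2359 t 80.05 f [ 0.1  0.5 -1.9] clk 61.0
```

>>> send_rows(
  plan=[
    [[0,0,0,0.004,0.002,0.03,0],[0,0,0,0,0,0.02,0],[0,0,0,0,0,0.012,0],[0,0,0,0,0,0,0],[0,0,0,0,0,0,0]],
  ],
)

```text
clock: 61.42
position: [0.5048, 0.0228, 0.223]
ee_rot: [0.087, 0.996, -0.0, -0.0]
ft_force: [-0.7, -0.4, -3.0]
grip_width: 0.675
grasp_force: 76.1
```

>>> send_rows(
  plan=[
    [[0,0,0,0,0,0.004,0],[0,0,0,0,0,0,0],[0,0,0,0,0,0,0]],
  ],
)

```text
clock: 61.67
position: [0.5048, 0.0228, 0.2223]
ee_rot: [0.087, 0.996, 0.0, 0.0]
ft_force: [0.5, -0.5, -2.4]
grip_width: 0.678
grasp_force: 76.1
```

>>> send_rows(
  plan=[
    [[0,0,0,0,0,0.003,0],[0,0,0,0,0,0,0],[0,0,0,0,0,0,0]],
  ],
)

```text
clock: 61.92
position: [0.505, 0.0228, 0.2219]
ee_rot: [0.087, 0.996, 0.0, 0.0]
ft_force: [-1.3, -0.6, 2.5]
grip_width: 0.673
grasp_force: 76.7
```

>>> send_rows(
  plan=[
    [[0,0,0,0,0,0,0.75],[0,0,0,0,0,0,0.85],[0,0,0,0,0,0,1],[0,0,0,0,0,0,1],[0,0,0,0,0,0,1]],
  ],
)

```text
clock: 62.33
position: [0.5048, 0.0228, 0.2216]
ee_rot: [0.087, 0.996, 0.0, 0.0]
ft_force: [-0.4, -0.2, -0.1]
grip_width: 0.999
grasp_force: 0.0
```

>>> send_rows(
  plan=[
    [[0,0,0,0,0,-0.06,1],[0,0,0,0,0,-0.12,1],[0,0,0,0,0,-0.15,1],[0,0,0,0,0,-0.15,1],[0,0,0,0,0,-0.15,1],[0,0,0,0,0,-0.1,1],[0,0,0,0,0,0,1],[0,0,0,0,0,0,1],[0,0,0,0,0,0,1]],
  ],
)

```text
clock: 63.08
position: [0.5046, 0.0228, 0.3668]
ee_rot: [0.087, 0.996, -0.0, -0.0]
ft_force: [-0.0, -0.5, -0.7]
grip_width: 1.001
grasp_force: 0.0
```

Run:
```python
from h import *
o,c,k=look((.504,.023),.218,'w27',(30,6,6)); print(o['position'],o['ft_force'])
a=snap('scene','sc2')[1]; b=snap('side','sd2')[1]
a=a[90:330,150:430]; b=b[100:300,150:350]
cv2.imwrite('pics/fin.png',np.hstack([cv2.resize(a,(420,360)),cv2.resize(b,(360,360))])[:,:,::-1])
```

```text
seed (282, 196) [(0.21, (507, 24, 85.8, 60.6, -9.9)), (0.218, (504, 24, 83.4, 58.9, -9.9)), (0.226, (502, 24, 81.0, 57.1, -9.9))] box [245. 143.] [322. 245.] t 80.0
[0.50457452 0.02280815 0.36680024] [-0.03246055 -0.52514279 -0.67772557]
```

View pics/fin.png

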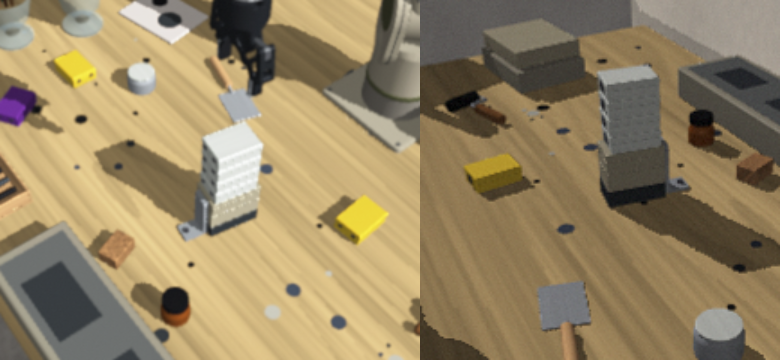

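The pile stands straight in both views, at about (232,180) and (632,140): three stones flush on the block against the stop and four tins in one column. The other things are undisturbed, so I'll hand in.

```bash
python3 -c "
from workcell import job
print(job.hand_in())"
```

```text
the job is handed in; nothing more can be done
None
```

The job is handed in: all three stones are slid home on the slate block in order, with all four tins stacked centred on top (about 1 mm off by the last wrist-camera reading). The verdict itself was not returned.

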